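Open the swing-bolt drill jig

TASK

The brass bar in the drill jig is drilled, so open the jig for unloading: unscrew the brass wing nut until it just clears the raised lip of the slotted lug, without running it off its thread, tip the eyebolt forward out of the slot onto its rest, then swing the leaf right back by its black ball knob so that it stays open. Feel your way and never force the bolt against the lug; leave the bar lying in its nest and the things round the jig where they are.

Things in the scene. Friction and masses are not known exactly. Their poses are not given: they have to be found in the camera images.
- jig: hinged-leaf drill jig, immovable: grey base plate 165 x 96 mm. Origin on the bench under its middle; -x to its front (towards the robot), +x to the leaf hinge at the back, +y left, z up. Above the base lies the aluminium leaf (46 mm wide, 12 thick, top 66 above the bench, two 4 mm drill bushes standing on it 43 mm behind the nut, 14 mm to either side), hinged at the back, slotted lug at the front
- bolt_pin (a point): pin on which the 8 mm thick eyebolt turns, at (-55, 0, 22) mm in the jig's frame, axes as the jig's. The bolt stands in the lug's slot (10 mm wide, open to the front); the nut's flange sits on the leaf's top behind the lug's lip. nut_wings starts 64 to 65.2 mm from this point; beyond 70.7 mm the nut counts as run off its thread
- swing_bolt (a joint): lean of the eyebolt, rad: 0 upright, grows as it tips forward (to the jig's -x), 1.2 on its rest. The lip (a strip set 1.6 to 2.8 mm high) holds the nut in until its flange is above it; a spring lifts the leaf after the nut by 1 to 2.5 mm, so 0.3 to 0.9 turn is needed. Pushed forward, a free bolt tips at under 3 N, by itself beyond 0.4; a caught one stops dead after 1 mm; over 30 N on the leaf spoils it
- nut_wings (a point): brass wing nut on the eyebolt; point on its axis, half-way up the wings; x along the wings, y across them, z up. Wings 8 mm thick, 25 mm out to each side, from 11 below to 8 above the point; a thicker round hub (17 mm) ends 8 mm below it. Flange (19 mm across, 3 thick): underside 20 below it. Unscrews counter-clockwise from above, climbing 6 mm a turn, at about 0.1 N m, the same all the way
- ball_knob (a point): centre of the leaf's black ball knob, 22 mm across, on a thin rod at the leaf's front left corner; at (-80, 50, 70) mm in the jig's frame when shut (140 mm in front of the hinge axis, 10 mm above it, 50 mm to the left)
- leaf_hinge (a point): middle of the leaf's hinge pin at (60, 0, 60) mm in the jig's frame, axes as the jig's; the pin runs along the jig's y
- leaf (a joint): opening of the leaf, rad: 0 shut (up to 0.02 when the spring has lifted it), grows as the front rises, 1.9 fully back against its stop. It weighs about 0.3 kg, falls shut below 1.5 and stays open by its weight beyond 1.65
- bar_center (a point): centre of the drilled brass bar (12 x 49 x 7 mm) in its nest under the leaf, 43 mm above the bench
- blank_bar: spare brass bar, 12 x 49 x 7 mm, on the bench to the left of the jig; leave it
- file: flat file with a wooden handle, 162 mm long, on the bench behind the jig; leave it
- cup: small open tin cup, 44 mm across and 27 mm high, on the bench to the left; leave it

How it is judged:
By the outcome, as a careful person would: the job done as asked, in the order asked, and still so for the second after the job is handed in, with the robot touching nothing.
It also fails if it takes over 72 s, if anything falls off the work surface, if the arm or the gripper's body presses on something with over 40 N, if the wrist force passes 120 N, or if a joint passes its speed limit or range.

ROBOT

A 7-joint arm with a two-finger parallel gripper is mounted at the origin on a cart in front of the work surface, level with it; the furniture and walls round the work are solid. World frame = base frame: x ahead of the robot, y to its left, z up, the work surface at z = 0. Lengths are in m, angles in rad, forces in N, time in s.
With the tool pointing down it reaches from about 0.4 to 0.875 m from the base axis. Payload 6.5 kg.
Tool frame: the origin (TCP) lies at the very end of the fingers, on their centre line; the grasp point (between the pads) lies 19 mm behind it (env.hold_point_z is the distance from the TCP to the grasp point, in m); z points along the fingers, y is the direction in which the jaws open and shut (so a half turn about z gives the same grasp; the last joint's range is limited). The gripper opens to 85 mm and grips with 20 to 120 N. Pads are 22 mm wide; open, the fingers measure 114 mm over their backs; the gripper's body (76 mm by 85 mm) begins 54 mm behind the grasp point. The pads swing forward as they close: fully open they stand 13 mm farther back than shut.
Start: joints at [1.185, 0.536, -0.004, 1.538, 0.003, 1.067, -0.071], TCP at [0.204, -0.617, 0.199] pointing down, gripper open.
Joint ranges: [-2.7, 2.7], [-0.37, 2.16], [-1.27, 1.26], [0.24, 2.4], [-1.31, 4.45], [0.19, 1.91], [-2.76, 2.76]. Speed limits (rad/s): [2.39, 2.39, 3.14, 3.14, 3.14, 3.14, 3.14].

INTERFACE

Orientations are given as a unit quaternion [x, y, z, w].
In Python, from workcell import env, viewer, ticket gives the robot as it stands.
- The arm moves only by the tool move_arm, never from a script. Its argument "rows" is a list that holds one entry, the list of rows, each a list of 5 numbers: the closure in counts, from 0 (fully open) to 255 (shut), then the shift along the tool's x, y, z in mm, then the turn about the tool's z in rad. A call has exactly 10 rows; each row is the pose to reach, as a shift and turn from the pose measured when the call began, along the tool's axes at that moment; what a row does not reach only later rows make up. A row lasts 1/12 s, in which the tool goes at most 41.7 mm and 7.16 degrees, less where a joint would pass 70% of its speed; a pose out of reach is approached as far as the arm can. A call with a gripper value outside its range is refused whole. The fingers move at their own pace and stop on an object; "newtons" is the grip in N (left out, the last holds). Time passes only in rows, so rows that repeat a pose let the fingers close, or fill a call up. It gives the time, the measured TCP pose, the force and the opening at its end, in the units of the state.
- env.get_state(): the state, without advancing time (a new reading comes with each control period).
- viewer.grab_frame(name): name is "scene" or "top"; returns (picture, depth): 400x640x3 uint8, red, green, blue; 400x640 float32, m along the optical axis (not along the pixel's ray), 0 where there is no reading.
- viewer.get_calibration(name): a dict with "K" (3x3 intrinsics, pixels), "position" and "rotation" of the camera in the world. Camera axes: x right, y down, z forward; pixel columns grow to the right and rows downward; lengths in m; the calibration is good to about 2 mm. A picture is of the moment at which its call begins. get_calibration takes no time and is no camera call.
- ticket.close_job(): hands the job in, once; it reports no verdict.
The state is a dict: "clock": time; "joints": joint angles; "joint_velocities": joint speeds; "effort": joint torques, N m; "position": TCP position; "tool_rot": TCP orientation; "wrist_force": force on the tool from outside, world axes, zero at the start; "wrist_torque": the same for the moment, N m; "grip_width": finger opening in m.
Only numpy, scipy, OpenCV 4.12 (cv2) and the standard library are available. Lean on these libraries where they do the work, as an engineer would, in place of code of your own. Each camera call takes 0.05 s, during which the arm holds its last target.

## Working session

There is one attempt and no reset: what is moved stays moved. The work goes in short steps, Python scripts to look and compute and a tool call to move; the robot and the scene stay as the last step left them, time stands still between calls to the robot, and variables do not carry over. Pictures are saved under pics/ and viewed, and the job is handed in when it is done.

Besides the shell and the picture viewer there is one more tool, called after "Call:" in YAML: its name, and indented under it one key for each argument. move_arm: Moves the arm, as the interface text tells. Its arguments: {"type":"object","properties":{"rows":{"type":"array"},"newtons":{"type":"number"}},"required":["rows"]}

```bash
mkdir -p pics; ls
python3 - <<'E'
from workcell import env, viewer
import cv2,numpy as np
print(env.get_state(), env.hold_point_z)
for n in("scene","top"):
    p,d=viewer.grab_frame(n); cv2.imwrite(f"pics/{n}0.png",p[:,:,::-1]); np.savez(f"{n}0.npz",p=p,d=d)
    c=viewer.get_calibration(n); print(n,c)
E
```

```text
pics
{'clock': 0.0, 'joints': array([ 1.1848032 ,  0.53719641, -0.00445345,  1.53883929,  0.00260562,
        1.06732916, -0.07119873]), 'joint_velocities': array([ 0.00046049, -0.00025866,  0.00024099,  0.00049987, -0.00130384,
       -0.00117449, -0.0010914 ]), 'effort': array([ 1.26904456e-04, -5.83391476e+01,  1.04839627e+00, -2.59094363e+01,
        1.22583579e-02,  9.45904147e-03,  1.50869141e-05]), 'position': array([ 0.20411145, -0.61640018,  0.19860661]), 'tool_rot': array([ 9.87236319e-01,  1.59259760e-01, -2.02875469e-04, -8.59590992e-04]), 'wrist_force': array([ 0.04643464,  0.22062765, -0.20699339]), 'wrist_torque': array([-0.06554924,  0.01621965,  0.00405156]), 'grip_width': 0.08543854174624495} 0.0187
scene {'K': array([[439.57664255,   0.        , 327.24544142],
       [  0.        , 439.57664255, 201.84720435],
       [  0.        ,   0.        ,   1.        ]]), 'position': array([0.17222461, 0.28202909, 0.71506996]), 'rotation': array([-0.36644084,  0.86243332, -0.31844176,  0.14326453])}
top {'K': array([[374.68583414,   0.        , 316.25857815],
       [  0.        , 374.68583414, 200.83182432],
       [  0.        ,   0.        ,   1.        ]]), 'position': array([ 0.47540327, -0.12853917,  0.92736333]), 'rotation': array([ 0.70542702, -0.70540437,  0.04926033, -0.04848513])}
```

View pics/scene0.png

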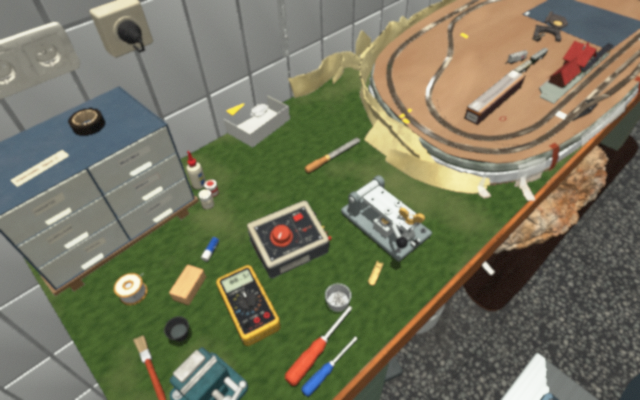

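View pics/top0.png

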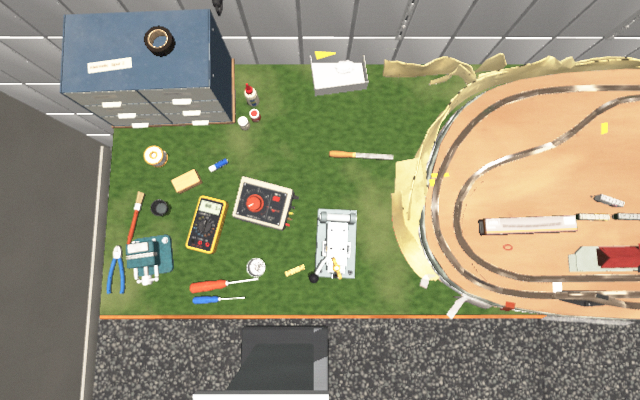

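```bash
cat > h.py <<'E'
import numpy as np,cv2
from scipy.spatial.transform import Rotation as R
from workcell import env,viewer
def cal(n):
    c=viewer.get_calibration(n); q=np.array(c['rotation']); 
    M=R.from_quat(q).as_matrix() if q.shape==(4,) else q
    return c['K'],np.array(c['position']),M
def ray(n,u,v):
    K,p,M=cal(n); d=M@np.array([(u-K[0,2])/K[0,0],(v-K[1,2])/K[1,1],1]); return p,d
def onz(n,u,v,z):
    p,d=ray(n,u,v); return p+d*(z-p[2])/d[2]
def proj(n,X):
    K,p,M=cal(n); c=M.T@(np.asarray(X)-p); return K[:2,:2].diagonal()*c[:2]/c[2]+K[:2,2]
def two(u1,u2):
    p,d=ray('top',*u1);q,e=ray('scene',*u2)
    s=np.linalg.lstsq(np.c_[d,-e],q-p,rcond=None)[0]
    a,b=p+s[0]*d,q+s[1]*e
    return (a+b)/2,np.linalg.norm(a-b)
E
python3 - <<'E'
from h import *
z=np.load('top0.npz');p=z['p'];d=z['d']
print(onz('top',337,243,.0), ray('top',316,200)[1],ray('scene',316,200)[1])
c=p[200:290,300:380,::-1];cv2.imwrite('pics/tc.png',cv2.resize(c,None,fx=7,fy=6.6,interpolation=cv2.INTER_CUBIC)) 
z=np.load('scene0.npz');p=z['p']
c=p[165:265,325:445,::-1];cv2.imwrite('pics/sc.png',cv2.resize(c,None,fx=6,fy=6,interpolation=cv2.INTER_CUBIC))
E
```

```text
[ 0.49977188 -0.18059112  0.        ] [ 1.40101267e-01 -4.01099112e-04 -9.90139828e-01] [ 0.50042691 -0.42799118 -0.75303956]
```

View pics/tc.png

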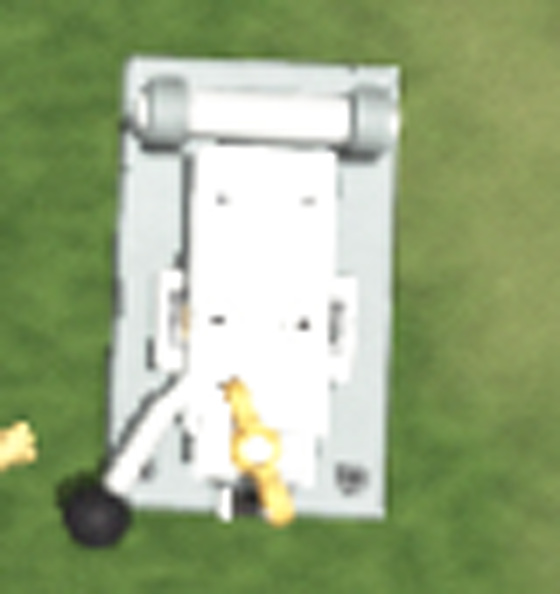

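View pics/sc.png

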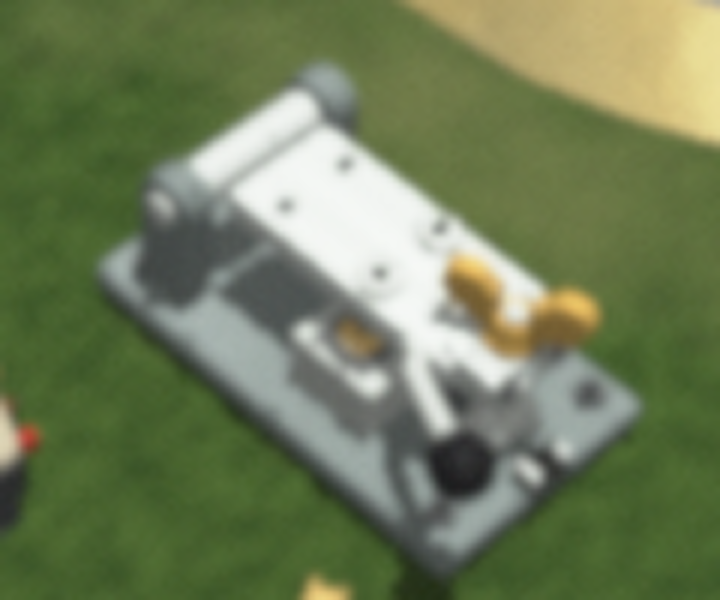

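Run:
```python
from h import *
T=lambda u,v:(300+(u+.5)/7-.5,200+(v+.5)/6.6-.5)
S=lambda u,v:(325+(u+.5)/6-.5,165+(v+.5)/6-.5)
C=[(130,58),(398,68),(384,518),(110,505)]
for z in(.0,.012,.015):
    Q=np.array([onz('top',*T(*c),z)[:2] for c in C])
    e=[Q[i]-Q[(i+1)%4] for i in range(4)];print(z,np.round(Q,4).tolist(),'mean',Q.mean(0),'len',np.round([np.linalg.norm(x) for x in e],4),'yaw',np.degrees([np.arctan2(e[3][1],e[3][0])*1,np.arctan2(-e[1][1]*-1,e[1][0])]))
for a,b in[((130,58),(100,270)),((384,518),(640,405)),((110,505),(437,572)),((95,507),(460,462)),((237,388),(470,275)),((280,510),(568,315)),((303,324),(440,228)),((217,320),(380,272))]:
    print(two(T(*a),S(*b)))
for n,s in(('top',0),('scene',0)):
    z=np.load(n+'0.npz');hsv=cv2.cvtColor(z['p'],cv2.COLOR_RGB2HSV)
    m=cv2.inRange(hsv,(15,110,120),(28,255,255))
    x0,y0,x1,y1=(320,245,350,285) if n=='top' else (395,205,430,226)
    k=np.zeros_like(m);k[y0:y1,x0:x1]=m[y0:y1,x0:x1]
    v,u=np.nonzero(k);print(n,len(u),u.mean(),v.mean(),u.min(),u.max(),v.min(),v.max(),cv2.minAreaRect(np.c_[u,v].astype(np.float32)))
    b=cv2.inRange(hsv,(0,0,0),(180,255,50));print(cv2.connectedComponentsWithStats(b)[2][1:].tolist()[:0])
    d=z['d'];print('depth at nut',np.median(d[k>0]))
```

```text
0.0 [[0.5856, -0.1343], [0.5818, -0.2296], [0.4151, -0.2223], [0.4198, -0.1272]] mean [ 0.5005651  -0.17833672] len [0.0954 0.1668 0.0952 0.1659] yaw [177.55854062  -2.51848099]
0.012 [[0.5841, -0.1342], [0.5804, -0.2283], [0.4159, -0.2211], [0.4205, -0.1272]] mean [ 0.50023951 -0.17769235] len [0.0942 0.1647 0.094  0.1638] yaw [177.55854062  -2.51848099]
0.015 [[0.5838, -0.1342], [0.5801, -0.228], [0.4161, -0.2208], [0.4207, -0.1272]] mean [ 0.50015811 -0.17753125] len [0.0939 0.1641 0.0937 0.1632] yaw [177.55854062  -2.51848099]
(array([ 0.58281231, -0.1349721 ,  0.01452061]), np.float64(0.002614040013693183))
(array([ 0.41580589, -0.22088809,  0.01607958]), np.float64(0.0008092752233824368))
(array([ 0.42093832, -0.12685464,  0.01064363]), np.float64(0.0012051489583109016))
(array([ 0.421707  , -0.12374568,  0.0728527 ]), np.float64(0.00438317142008031))
(array([ 0.46056555, -0.1696043 ,  0.08828647]), np.float64(0.007483708900588023))
(array([ 0.42463192, -0.17986155,  0.09074761]), np.float64(0.0024753966477177552))
(array([ 0.48433246, -0.1901582 ,  0.07356477]), np.float64(0.001896478316598884))
(array([ 0.48561979, -0.16244319,  0.07371462]), np.float64(0.002081359996105487))
top 47 335.97872340425533 268.7659574468085 332 341 258 279 ((335.8538818359375, 268.5337219238281), (22.261091232299805, 5.7713942527771), 77.00537872314453)
[]
depth at nut 0.8258759
scene 140 412.1857142857143 216.0142857142857 400 424 208 223 ((411.2098693847656, 217.00262451171875), (25.754722595214844, 12.724664688110352), 14.743562698364258)
[]
depth at nut 0.80591476
```

Run:
```python
from h import *
z=np.load('top0.npz')
c=cv2.resize(z['p'][250:290,318:352],None,fx=16,fy=16,interpolation=cv2.INTER_CUBIC)
hsv=cv2.cvtColor(c,cv2.COLOR_RGB2HSV)
m=cv2.inRange(hsv,(12,70,110),(30,255,255))
cs,_=cv2.findContours(m,cv2.RETR_EXTERNAL,cv2.CHAIN_APPROX_NONE)
cs=sorted(cs,key=cv2.contourArea)[-1]
mm=np.zeros_like(m);cv2.drawContours(mm,[cs],-1,255,-1)
v,u=np.nonzero(mm);P=np.c_[318+(u+.5)/16-.5,250+(v+.5)/16-.5]
mn=P.mean(0);w,V=np.linalg.eigh(np.cov((P-mn).T));d=V[:,1];s=(P-mn)@d
print(mn,d,s.min(),s.max(),cv2.contourArea(cs)/256)
for zz in(.087,.0925):
    a,b=[onz('top',*(mn+d*t),zz) for t in(s.min(),s.max())]
    print(zz,a,b,(a+b)/2,np.linalg.norm(a-b),np.degrees(np.arctan2(*(a-b)[1::-1])),onz('top',*mn,zz))
o=c[:,:,::-1].copy();cv2.drawContours(o,[cs],-1,(255,0,0),1);cv2.imwrite('pics/nut.png',o)
for z0 in (.0866,): 
  print('pred nut', proj('top',[.445,-.1753,z0]),proj('scene',[.445,-.1753,z0]))
```

```text
[336.31384312 268.56916901] [0.32636118 0.94524514] -12.077345834925719 11.336644926182599 97.9453125
0.087 [ 0.46627813 -0.16520257  0.087     ] [ 0.4181143  -0.18173045  0.087     ] [ 0.44219622 -0.17346651  0.087     ] 0.0509207682882021 18.940152854229368 [ 0.44133815 -0.17376097  0.087     ]
0.0925 [ 0.46633785 -0.16496262  0.0925    ] [ 0.41848925 -0.18138233  0.0925    ] [ 0.44241355 -0.17317247  0.0925    ] 0.050587502644482765 18.940152854229378 [ 0.44156109 -0.173465    0.0925    ]
pred nut [336.98766665 266.8803185 ] [409.29839246 213.74297179]
```

View pics/nut.png

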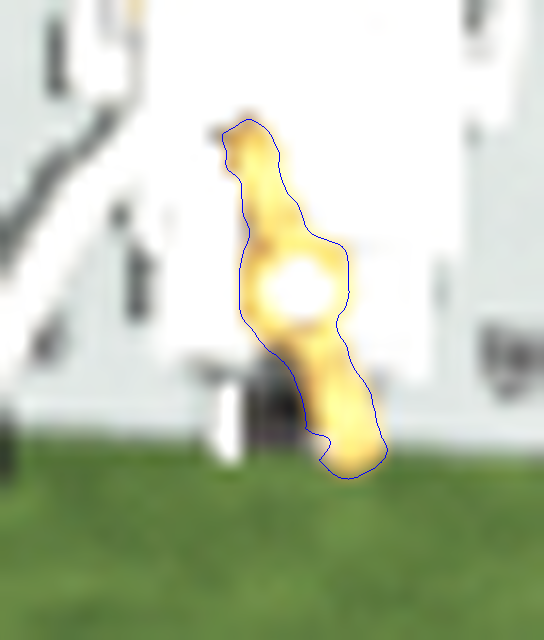

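Call:
move_arm:
  rows:
    - [[0, 33, -31, 0, 0], [0, 66, -62, 0, 0], [0, 99, -93, 0, 0], [60, 132, -124, 0, 0], [120, 165, -155, 0, 0], [160, 198, -186, 0, 0], [165, 231, -217, 0, 0], [165, 264, -248, 0, 0], [165, 297, -279, 0, 0], [165, 330, -310, 0, 0]]
  newtons: 20

```text
clock: 0.93
position: [0.4028, -0.2486, 0.199]
tool_rot: [0.987, 0.159, -0.0, -0.001]
wrist_force: [1.1, -1.0, 1.1]
grip_width: 0.0299
```

```bash
cat > st.py <<'E'
from h import *
import sys
s=env.get_state();M=R.from_quat(s['tool_rot']).as_matrix()
def show():
    print('t',s['clock'],'pos',np.round(s['position'],4),'xyaw',round(np.degrees(np.arctan2(M[1,0],M[0,0])),2),'zax',np.round(M[:,2],3),'F',np.round(s['wrist_force'],1),'T',np.round(s['wrist_torque'],2),'w',round(s['grip_width'],4),'j',np.round(s['joints'],3))
def delta(t): print('delta mm tool',np.round(1000*M.T@(np.array(t)-s['position']),1))
if __name__=='__main__':
    show()
    if len(sys.argv)>3: delta([float(a) for a in sys.argv[1:4]])
E
python3 st.py .443 -.174 .14
```

```text
t 0.9333 pos [ 0.4028 -0.2486  0.199 ] xyaw 18.32 zax [-0.001  0.001 -1.   ] F [ 1.1 -1.   1.1] T [ 0.03 -0.09 -0.04] w 0.0299 j [ 0.617  0.245 -0.184  1.982  0.055  0.92  -0.846]
delta mm tool [ 61.6 -58.1  59.1]
```

Call:
move_arm:
  rows:
    - [[165, 20, -19, 0, 0], [165, 41, -38, 10, 0], [165, 62, -58, 25, 0], [165, 62, -58, 40, 0], [165, 62, -58, 59, 0], [165, 62, -58, 59, 0], [165, 62, -58, 59, 0], [165, 62, -58, 59, 0], [165, 62, -58, 59, 0], [165, 62, -58, 59, 0]]

```text
clock: 1.77
position: [0.4439, -0.1745, 0.1411]
tool_rot: [0.987, 0.159, 0.0, -0.0]
wrist_force: [-0.2, 0.0, 0.0]
grip_width: 0.0304
```

```bash
python3 st.py .443 -.174 .08
python3 - <<'E'
from h import *
for n,(x0,y0,x1,y1) in dict(top=(300,200,380,290),scene=(345,145,445,265)).items():
    p,d=viewer.grab_frame(n); cv2.imwrite(f"pics/{n}1.png",cv2.resize(p[y0:y1,x0:x1,::-1],None,fx=6,fy=5,interpolation=cv2.INTER_CUBIC))
E
```

```text
t 1.7667 pos [ 0.4439 -0.1745  0.1411] xyaw 18.27 zax [ 0.001  0.001 -1.   ] F [-0.2  0.   0. ] T [-0.03  0.    0.03] w 0.0304 j [ 0.47   0.338 -0.226  2.027  0.104  0.787 -1.068]
delta mm tool [-0.8 -0.8 61.1]
```

View pics/scene1.png

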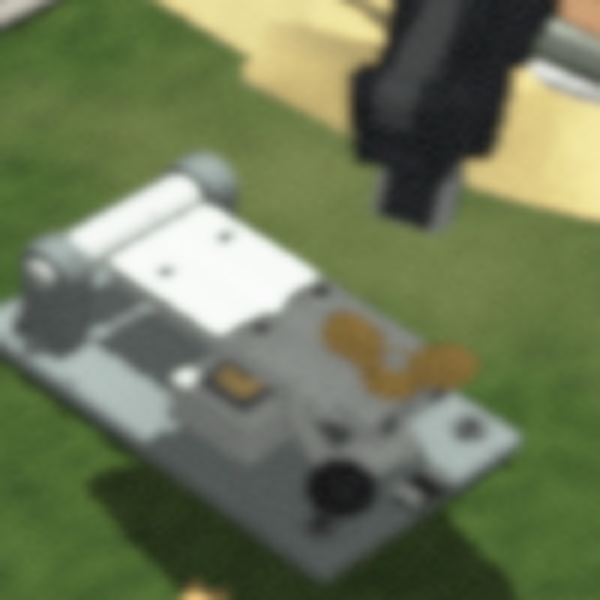

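View pics/top1.png

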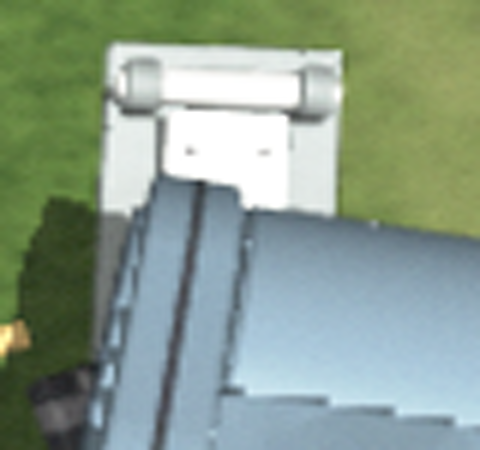

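Run:
```python
from h import *
print(two((336.1,268.2),(411.1,215.2)))
print(proj('scene',[.443,-.174,.0866]))
S=lambda u,v:(345+(u+.5)/6-.5,145+(v+.5)/5-.5)
for q in((352,338),(447,366)): print(S(*q), onz('scene',*S(*q),.0866))
print(onz('scene',*S(342,488),.07))
```

```text
(array([ 0.44120385, -0.17394396,  0.08705008]), np.float64(0.0022829639354106828))
[409.69431207 214.72803538]
(403.25, 212.2) [ 0.45513175 -0.17019368  0.0866    ]
(419.0833333333333, 217.8) [ 0.42644259 -0.18060328  0.0866    ]
[ 0.41975692 -0.12625291  0.07      ]
```

Call:
move_arm:
  rows:
    - [[165, -1.8, -0.6, 15, -0.02], [165, -1.8, -0.6, 30, -0.02], [165, -1.8, -0.6, 42, -0.02], [165, -1.8, -0.6, 52, -0.02], [165, -1.8, -0.6, 60, -0.02], [165, -1.8, -0.6, 60, -0.02], [180, -1.8, -0.6, 60, -0.02], [190, -1.8, -0.6, 60, -0.02], [195, -1.8, -0.6, 60, -0.02], [200, -1.8, -0.6, 60, -0.02]]

```text
clock: 2.7
position: [0.4424, -0.1744, 0.0814]
tool_rot: [0.986, 0.169, 0.001, -0.0]
wrist_force: [0.1, 0.7, -0.3]
grip_width: 0.0183
```

```bash
python3 st.py .442 -.1745 .0805
python3 - <<'E'
from h import *
for n,(x0,y0,x1,y1) in dict(scene=(345,145,445,265)).items():
    p,d=viewer.grab_frame(n); cv2.imwrite(f"pics/{n}2.png",cv2.resize(p[y0:y1,x0:x1,::-1],None,fx=6,fy=5,interpolation=cv2.INTER_CUBIC))
E
```

```text
t 2.7 pos [ 0.4424 -0.1744  0.0814] xyaw 19.43 zax [ 0.001  0.    -1.   ] F [ 0.1  0.7 -0.3] T [-0.01  0.02 -0.01] w 0.0183 j [ 0.455  0.435 -0.21   2.071  0.145  0.648 -1.084]
delta mm tool [-0.4 -0.1  0.9]
```

View pics/scene2.png

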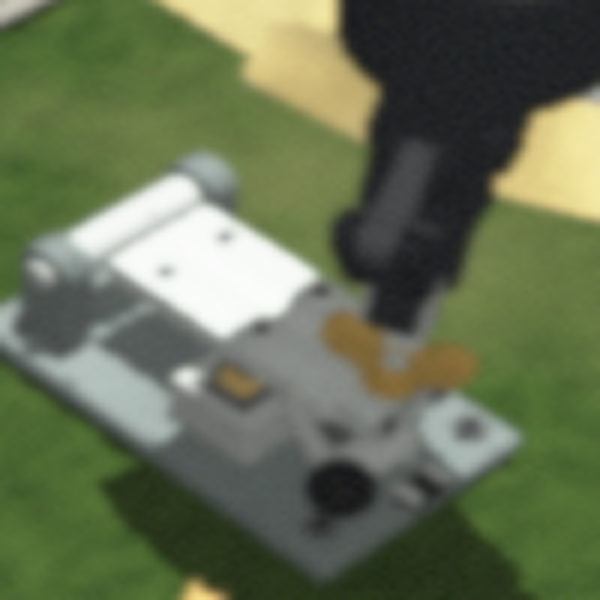

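Call:
move_arm:
  rows:
    - [[205, -0.4, -0.1, 1, 0], [210, -0.4, -0.1, 1, 0], [215, -0.4, -0.1, 1, 0], [220, -0.4, -0.1, 1, 0], [225, -0.4, -0.1, 1, 0], [230, -0.4, -0.1, 1, 0], [235, -0.4, -0.1, 1, 0], [235, -0.4, -0.1, 1, 0], [235, -0.4, -0.1, 1, 0], [235, -0.4, -0.1, 1, 0]]

```text
clock: 3.58
position: [0.4419, -0.1744, 0.0803]
tool_rot: [0.986, 0.169, 0.001, -0.0]
wrist_force: [-0.7, 0.7, -0.8]
grip_width: 0.0066
```

```bash
python3 st.py .442 -.1745 .0805
python3 - <<'E'
from h import *
for n,(x0,y0,x1,y1) in dict(scene=(345,145,445,265)).items():
    p,d=viewer.grab_frame(n); cv2.imwrite(f"pics/{n}3.png",cv2.resize(p[y0:y1,x0:x1,::-1],None,fx=6,fy=5,interpolation=cv2.INTER_CUBIC))
E
```

```text
t 3.5833 pos [ 0.4419 -0.1744  0.0803] xyaw 19.43 zax [ 0.001  0.001 -1.   ] F [-0.7  0.7 -0.8] T [-0.01 -0.02  0.01] w 0.0066 j [ 0.455  0.437 -0.21   2.072  0.146  0.645 -1.084]
delta mm tool [ 0.1  0.1 -0.2]
```

View pics/scene3.png

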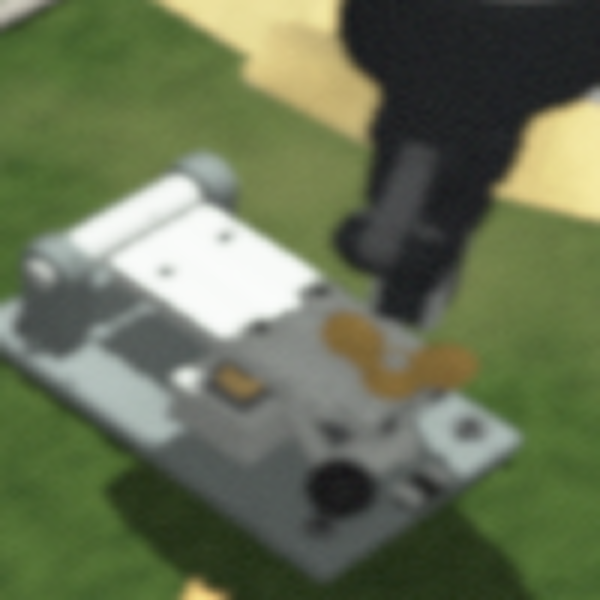

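Run:
```python
from h import *
s=env.get_state(); P=s['position']
for dz in(0,.005,.01,.019,.04):
    q=proj('scene',P+[0,0,dz]); print(dz,q,(q-[345,145])*[6,5])
p,d=viewer.grab_frame('scene')
print(np.round(d[190:226:3,402:424:2],3))
K,c,M=cal('scene'); 
for v,u in((205,412),(208,412),(208,414),(202,412)):
    a,e=ray('scene',u,v); print(u,v,a+e/(M[:,2]@e)*d[v,u])
```

```text
0 [409.89049641 217.09944466] [389.34297846 360.4972233 ]
0.005 [410.23959834 215.39232211] [391.43759007 351.96161054]
0.01 [410.59198025 213.66916036] [393.55188151 343.34580178]
0.019 [411.23468203 210.52632274] [397.40809216 327.6316137 ]
0.04 [412.77781482 202.98034111] [406.6668889  289.90170555]
[[0.684 0.682 0.683 0.682 0.681 0.681 0.692 0.69  0.762 0.727 0.725]
 [0.686 0.682 0.683 0.    0.682 0.679 0.677 0.679 0.737 0.731 0.742]
 [0.704 0.696 0.685 0.681 0.682 0.68  0.679 0.681 0.709 0.737 0.743]
 [0.944 0.948 0.734 0.73  0.704 0.694 0.684 0.7   0.723 0.756 0.945]
 [0.941 0.941 0.939 0.761 0.759 0.756 0.723 0.713 0.759 0.777 0.941]
 [0.847 0.847 0.781 0.767 0.765 0.763 0.76  0.767 0.767 0.932 0.935]
 [0.807 0.807 0.807 0.784 0.772 0.767 0.762 0.774 0.775 0.928 0.929]
 [0.809 0.806 0.807 0.806 0.838 0.836 0.921 0.926 0.922 0.922 0.924]
 [0.816 0.813 0.809 0.809 0.818 0.833 0.83  0.804 0.798 0.797 0.797]
 [0.831 0.818 0.813 0.813 0.811 0.81  0.804 0.8   0.799 0.794 0.793]
 [0.826 0.822 0.818 0.811 0.81  0.808 0.809 0.807 0.804 0.8   0.799]
 [0.817 0.818 0.819 0.816 0.812 0.816 0.824 0.822 0.826 0.882 0.902]]
412 205 [ 0.43441889 -0.16064308  0.13230213]
412 208 [ 0.43294612 -0.16016968  0.12585522]
414 208 [ 0.42887079 -0.15982771  0.12960603]
412 202 [ 0.43485599 -0.15939629  0.14091399]
```

Run:
```python
from h import *
def cloud(n):
    p,d=viewer.grab_frame(n);K,c,M=cal(n)
    v,u=np.mgrid[0:400,0:640]
    X=np.stack([(u-K[0,2])/K[0,0]*d,(v-K[1,2])/K[1,1]*d,d],-1)@M.T+c
    return p,d,X
p,d,X=cloud('scene')
for v in range(188,230,2):
    print(v,[tuple((1000*X[v,u]).astype(int)) for u in range(404,424,3)])
for n in('scene','top'):
    p,d,X=cloud(n)
    # bench height and leaf height
    for uv in ([(300,230),(365,200),(385,190)] if n=='scene' else [(300,220),(330,225),(345,232),(340,213)]): print(n,uv,X[uv[1],uv[0]])
```

```text
188 [(np.int64(430), np.int64(-120), np.int64(209)), (np.int64(426), np.int64(-122), np.int64(211)), (np.int64(422), np.int64(-125), np.int64(211)), (np.int64(420), np.int64(-129), np.int64(210)), (np.int64(432), np.int64(-158), np.int64(178)), (np.int64(428), np.int64(-161), np.int64(179)), (np.int64(423), np.int64(-161), np.int64(183))]
190 [(np.int64(428), np.int64(-117), np.int64(208)), (np.int64(425), np.int64(-121), np.int64(208)), (np.int64(420), np.int64(-122), np.int64(210)), (np.int64(420), np.int64(-130), np.int64(205)), (np.int64(418), np.int64(-136), np.int64(201)), (np.int64(428), np.int64(-162), np.int64(174)), (np.int64(423), np.int64(-163), np.int64(177))]
192 [(np.int64(426), np.int64(-116), np.int64(206)), (np.int64(422), np.int64(-118), np.int64(208)), (np.int64(418), np.int64(-120), np.int64(209)), (np.int64(415), np.int64(-123), np.int64(209)), (np.int64(412), np.int64(-127), np.int64(208)), (np.int64(426), np.int64(-160), np.int64(172)), (np.int64(425), np.int64(-169), np.int64(165))]
194 [(np.int64(424), np.int64(-114), np.int64(204)), (np.int64(421), np.int64
[... 5652 characters left out ...]
p.int64(-158), np.int64(64)), (np.int64(433), np.int64(-158), np.int64(69)), (np.int64(431), np.int64(-164), np.int64(66)), (np.int64(430), np.int64(-173), np.int64(58)), (np.int64(442), np.int64(-206), np.int64(18)), (np.int64(438), np.int64(-210), np.int64(17)), (np.int64(432), np.int64(-212), np.int64(20))]
scene (300, 230) [ 0.57781045 -0.0214141   0.05338612]
scene (365, 200) [ 0.5396789  -0.15931235  0.06030986]
scene (385, 190) [ 0.52386017 -0.19934715  0.07128741]
top (300, 220) [ 5.56452819e-01 -8.92426246e-02  5.48193475e-04]
top (330, 225) [ 0.53911707 -0.16105514  0.06713768]
top (345, 232) [ 0.52311715 -0.19542101  0.06621751]
top (340, 213) [ 0.57215457 -0.1875214   0.01702938]
```

Call:
move_arm:
  rows:
    - [[220, 0, 0, 0, 0], [205, 0, 0, 0, 0], [190, 0, 0, 0, 0], [180, 0, 0, 0, 0], [180, 0, 0, 1, 0], [180, 0, 0, 2.5, 0], [180, 0, 0, 4, 0], [180, 0, 0, 5.5, 0], [180, 0, 0, 7, 0], [180, 0, 0, 7, 0]]

```text
clock: 4.67
position: [0.4416, -0.1744, 0.0729]
tool_rot: [0.986, 0.169, 0.0, -0.0]
wrist_force: [-0.0, -0.1, -0.7]
grip_width: 0.0251
```

```bash
python3 st.py .442 -.1745 .0805
cat > look.py <<'E'
from h import *
import sys
n,k=sys.argv[1:3];x0,y0,x1,y1=dict(scene=(365,145,445,225),top=(300,200,380,290))[n]
if len(sys.argv)>3: x0,y0,x1,y1=map(int,sys.argv[3:7])
f=min(800/(x1-x0),600/(y1-y0))//1
p,d=viewer.grab_frame(n); np.savez(f'f{k}.npz',p=p,d=d)
cv2.imwrite(f"pics/{k}.png",cv2.resize(p[y0:y1,x0:x1,::-1],None,fx=f,fy=f,interpolation=cv2.INTER_CUBIC)); print('scale',f)
E
python3 look.py scene a4
```

```text
t 4.6667 pos [ 0.4416 -0.1744  0.0729] xyaw 19.43 zax [ 0.001  0.001 -1.   ] F [-0.  -0.1 -0.7] T [ 0.02  0.04 -0.04] w 0.0251 j [ 0.452  0.45  -0.207  2.076  0.151  0.629 -1.089]
delta mm tool [ 0.3  0.3 -7.6]
scale 7.0
```

View pics/a4.png

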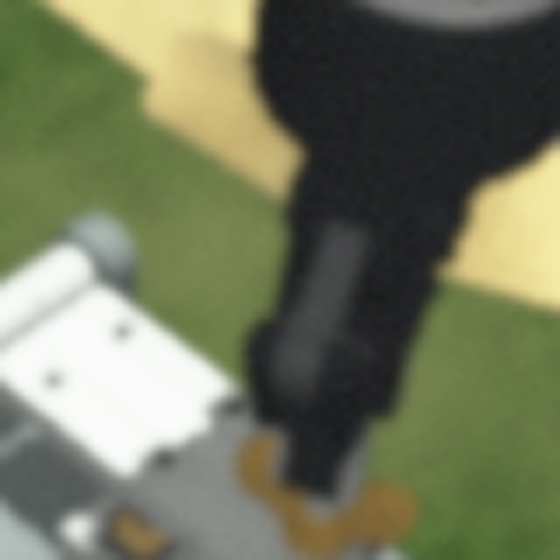

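Run:
```python
from h import *
d=np.load('fa4.npz')['d'];K,c,M=cal('scene')
v,u=np.mgrid[0:400,0:640]
X=np.stack([(u-K[0,2])/K[0,0]*d,(v-K[1,2])/K[1,1]*d,d],-1)@M.T+c
for v in range(200,222,2): print(v,[(u,*(1000*X[v,u]).astype(int).tolist()) for u in range(402,422,3)])
```

```text
200 [(402, 428, -117, 184), (405, 423, -117, 189), (408, 416, -116, 195), (411, 411, -115, 200), (414, 406, -117, 202), (417, 422, -153, 160), (420, 437, -190, 119)]
202 [(402, 430, -122, 174), (405, 424, -120, 180), (408, 420, -122, 182), (411, 413, -121, 189), (414, 409, -122, 191), (417, 422, -153, 155), (420, 436, -189, 115)]
204 [(402, 434, -128, 161), (405, 431, -133, 159), (408, 421, -125, 175), (411, 415, -125, 179), (414, 410, -125, 184), (417, 421, -154, 150), (420, 436, -190, 109)]
206 [(402, 475, -193, 67), (405, 430, -132, 156), (408, 425, -134, 158), (411, 421, -136, 159), (414, 411, -128, 175), (417, 415, -144, 159), (420, 480, -271, 0)]
208 [(402, 458, -169, 96), (405, 443, -154, 121), (408, 434, -150, 132), (411, 420, -135, 157), (414, 413, -132, 165), (417, 424, -161, 132), (420, 474, -263, 4)]
210 [(402, 456, -167, 93), (405, 442, -153, 117), (408, 434, -150, 127), (411, 429, -152, 130), (414, 427, -159, 125), (417, 424, -164, 124), (420, 471, -259, 3)]
212 [(402, 456, -167, 88), (405, 437, -148, 120), (408, 433, -150, 121), (411, 428, -152, 124), (414, 426, -158, 121), (417, 474, -253, 0), (420, 469, -256, 2)]
214 [(402, 455, -168, 82), (405, 451, -171, 83), (408, 433, -152, 115), (411, 427, -152, 120), (414, 427, -160, 113), (417, 431, -178, 94), (420, 427, -182, 95)]
216 [(402, 458, -174, 68), (405, 449, -169, 80), (408, 445, -174, 80), (411, 430, -157, 108), (414, 426, -160, 109), (417, 428, -175, 94), (420, 424, -178, 96)]
218 [(402, 456, -171, 67), (405, 449, -170, 74), (408, 443, -170, 79), (411, 439, -174, 80), (414, 433, -175, 83), (417, 428, -177, 86), (420, 423, -178, 91)]
220 [(402, 452, -166, 68), (405, 448, -169, 69), (408, 441, -169, 76), (411, 436, -170, 80), (414, 433, -176, 77), (417, 428, -178, 80), (420, 421, -177, 87)]
```

Call:
move_arm:
  rows:
    - [[190, 0, 0, 0, 0], [200, 0, 0, 0, 0], [210, 0, 0, 0, 0], [220, 0, 0, 0, 0], [230, 0, 0, 0, 0], [240, 0, 0, 0, 0], [240, 0, 0, 0, 0], [240, 0, 0, 0, 0], [240, 0, 0, 0, 0], [240, 0, 0, 0, 0]]

```text
clock: 5.55
position: [0.4417, -0.1744, 0.0731]
tool_rot: [0.986, 0.169, 0.0, -0.0]
wrist_force: [0.7, 0.6, 0.4]
grip_width: 0.0048
```

```bash
python3 st.py .442 -.1745 .0805; python3 look.py scene a5
```

```text
t 5.55 pos [ 0.4417 -0.1744  0.0731] xyaw 19.43 zax [ 0.001  0.001 -1.   ] F [0.7 0.6 0.4] T [ 0.02 -0.01  0.03] w 0.0048 j [ 0.452  0.45  -0.207  2.076  0.151  0.629 -1.089]
delta mm tool [ 0.2  0.2 -7.4]
scale 7.0
```

View pics/a5.png

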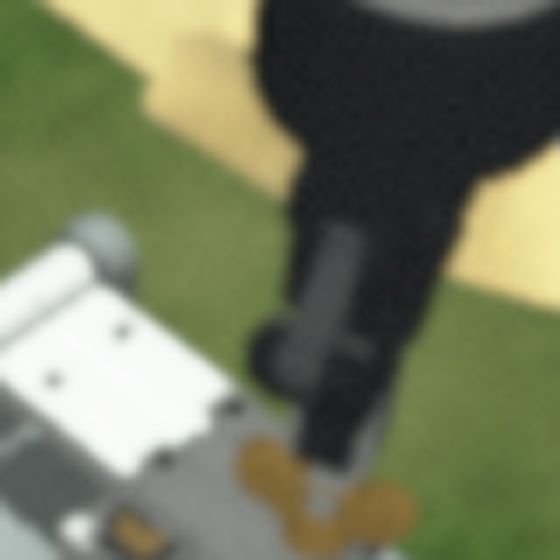

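Call:
move_arm:
  rows:
    - [[225, 0, 0, 0, 0], [210, 0, 0, 0, 0], [190, 0, 0, 2, 0], [185, 0, 0, 5, 0], [185, 0, 0, 8, 0], [185, 0, 0, 11, 0], [185, 0, 0, 13, 0], [185, 0, 0, 15, 0], [185, 0, 0, 15, 0], [185, 0, 0, 15, 0]]

```text
clock: 6.43
position: [0.4416, -0.1744, 0.0579]
tool_rot: [0.986, 0.169, 0.0, -0.0]
wrist_force: [-0.3, 0.4, -0.4]
grip_width: 0.0236
```

```bash
python3 st.py .442 -.1745 .0805; python3 look.py scene a6
```

```text
t 6.4333 pos [ 0.4416 -0.1744  0.0579] xyaw 19.43 zax [ 0.001  0.001 -1.   ] F [-0.3  0.4 -0.4] T [-0.01 -0.01  0.01] w 0.0236 j [ 0.445  0.478 -0.199  2.083  0.161  0.595 -1.098]
delta mm tool [  0.3   0.3 -22.6]
scale 7.0
```

View pics/a6.png

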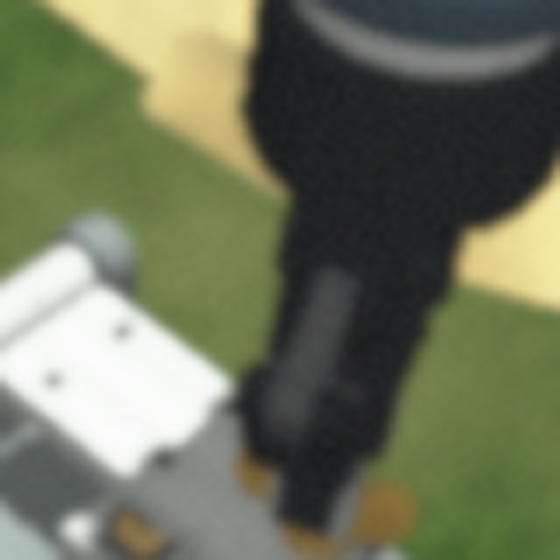

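Call:
move_arm:
  rows:
    - [[195, 0, 0, 0, 0], [200, 0, 0, 0, 0], [205, 0, 0, 0, 0], [210, 0, 0, 0, 0], [215, 0, 0, 0, 0], [220, 0, 0, 0, 0], [225, 0, 0, 0, 0], [230, 0, 0, 0, 0], [235, 0, 0, 0, 0], [235, 0, 0, 0, 0]]

```text
clock: 7.32
position: [0.4419, -0.1744, 0.0581]
tool_rot: [0.986, 0.169, 0.001, -0.0]
wrist_force: [0.7, 0.3, 0.3]
grip_width: 0.0069
```

```bash
python3 st.py .442 -.1745 .0805; python3 look.py scene a7
```

```text
t 7.3167 pos [ 0.4419 -0.1744  0.0581] xyaw 19.43 zax [ 0.001  0.001 -1.   ] F [0.7 0.3 0.3] T [-0.07  0.01 -0.01] w 0.0069 j [ 0.445  0.477 -0.199  2.083  0.161  0.595 -1.098]
delta mm tool [  0.1   0.1 -22.4]
scale 7.0
```

View pics/a7.png

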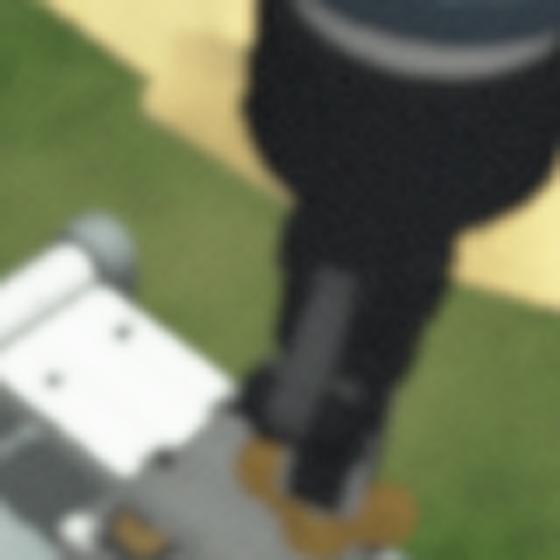

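Call:
move_arm:
  rows:
    - [[255, 0, 0, 0, 0], [255, 0, 0, 0, 0], [255, 0, 0, 0, 0], [255, 0, 0, 0, 0], [255, 0, 0, 0, 0], [255, 0, 0, 0, 0], [255, 0, 0, 0, 0], [255, 0, 0, 0, 0], [255, 0, 0, 0, 0], [255, 0, 0, 0, 0]]

```text
clock: 8.2
position: [0.4418, -0.1744, 0.0581]
tool_rot: [0.986, 0.169, 0.001, -0.0]
wrist_force: [0.5, 0.6, 0.3]
grip_width: -0.0
```

```bash
python3 st.py .442 -.1745 .0805
```

```text
t 8.2 pos [ 0.4418 -0.1744  0.0581] xyaw 19.43 zax [ 0.001  0.001 -1.   ] F [0.5 0.6 0.3] T [-0.01  0.04 -0.02] w -0.0 j [ 0.445  0.478 -0.199  2.083  0.161  0.595 -1.098]
delta mm tool [  0.2   0.1 -22.4]
```

```bash
python3 look.py scene a8
python3 - <<'E'
from h import *
d=np.load('fa8.npz')['d'];K,c,M=cal('scene')
v,u=np.mgrid[0:400,0:640]
X=np.stack([(u-K[0,2])/K[0,0]*d,(v-K[1,2])/K[1,1]*d,d],-1)@M.T+c
for v in range(198,226,2): print(v,[(u,*(1000*X[v,u]).astype(int).tolist()) for u in range(400,424,3)])
s=env.get_state();P=s['position']
for z in(.06,.07,.08,.09,.1,.12): print(z,proj('scene',[P[0],P[1],z]))
E
```

```text
scale 7.0
198 [(400, 433, -117, 185), (403, 429, -121, 185), (406, 426, -124, 186), (409, 421, -125, 188), (412, 421, -135, 180), (415, 437, -170, 140), (418, 427, -163, 154), (421, 423, -165, 155)]
200 [(400, 431, -116, 182), (403, 427, -119, 184), (406, 423, -121, 185), (409, 420, -125, 185), (412, 420, -133, 179), (415, 416, -136, 179), (418, 427, -164, 147), (421, 428, -177, 136)]
202 [(400, 429, -114, 182), (403, 426, -118, 180), (406, 421, -118, 185), (409, 416, -120, 187), (412, 413, -124, 186), (415, 411, -129, 183), (418, 426, -164, 144), (421, 425, -173, 137)]
204 [(400, 431, -118, 171), (403, 423, -115, 180), (406, 420, -117, 181), (409, 416, -120, 182), (412, 411, -121, 185), (415, 410, -127, 181), (418, 421, -157, 148), (421, 480, -274, 3)]
206 [(400, 477, -190, 69), (403, 440, -142, 139), (406, 420, -119, 174), (409, 414, -118, 180), (412, 411, -121, 181), (415, 414, -136, 166), (418, 428, -170, 126), (421, 478, -272, 0)]
208 [(400, 463, -169, 92), (403, 457, -169, 97), (406, 449, -167, 105), (409, 439, -161, 119), (412, 410, -121, 177), (415, 415, -140, 156), (418, 428
[... 989 characters left out ...]
166, 70), (406, 445, -169, 72), (409, 440, -170, 76), (412, 434, -171, 80), (415, 430, -174, 81), (418, 425, -177, 83), (421, 420, -178, 86)]
222 [(400, 451, -158, 71), (403, 449, -166, 66), (406, 444, -168, 69), (409, 438, -168, 73), (412, 434, -173, 73), (415, 430, -176, 73), (418, 429, -185, 67), (421, 420, -180, 79)]
224 [(400, 449, -157, 67), (403, 444, -160, 69), (406, 441, -165, 68), (409, 437, -168, 68), (412, 433, -172, 68), (415, 431, -180, 63), (418, 428, -185, 61), (421, 442, -222, 16)]
0.06 [408.49005696 223.88426349]
0.07 [409.16554213 220.58052931]
0.08 [409.85359941 217.21530613]
0.09 [410.55458308 213.78686117]
0.1 [411.26886088 210.29339593]
0.12 [412.7388408  203.10386295]
```

View pics/a8.png

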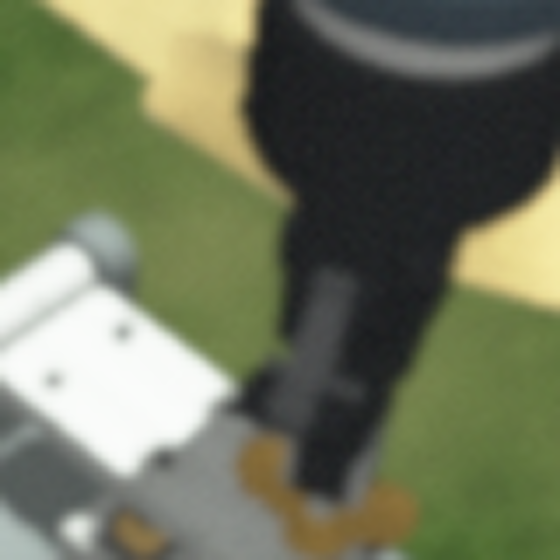

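Call:
move_arm:
  rows:
    - [[225, 0, 0, 0, 0], [200, 0, 0, 0, 0], [180, 0, 0, 0, 0], [180, 0, 0, 0, 0], [180, 0, 0, 3, 0], [180, 0, 0, 6, 0], [180, 0, 0, 9, 0], [180, 0, 0, 11, 0], [180, 0, 0, 12.5, 0], [180, 0, 0, 12.5, 0]]

```text
clock: 9.08
position: [0.4416, -0.1743, 0.0452]
tool_rot: [0.986, 0.169, 0.0, -0.0]
wrist_force: [0.2, -0.3, -0.1]
grip_width: 0.0253
```

```bash
python3 st.py .442 -.1745 .0435; python3 look.py scene a9
```

```text
t 9.0833 pos [ 0.4416 -0.1743  0.0452] xyaw 19.44 zax [ 0.     0.001 -1.   ] F [ 0.2 -0.3 -0.1] T [0.01 0.03 0.01] w 0.0253 j [ 0.439  0.502 -0.192  2.088  0.17   0.566 -1.106]
delta mm tool [0.3 0.4 1.7]
scale 7.0
```

View pics/a9.png

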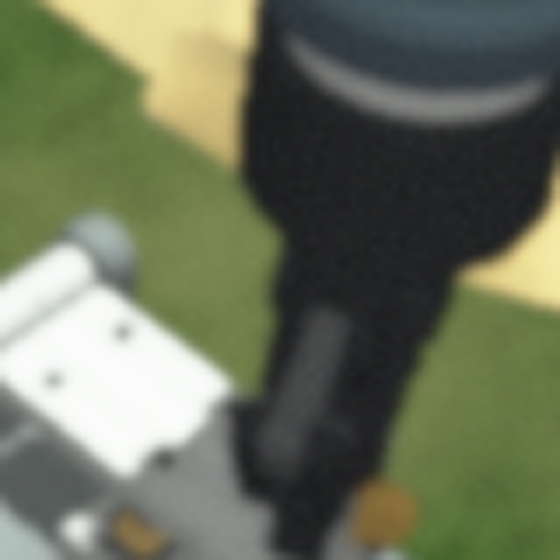

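Finger now stands in front of the nut with the wings between the jaws; close gently and read the width.

Call:
move_arm:
  rows:
    - [[195, 0, 0, 0, 0], [200, 0, 0, 0, 0], [205, 0, 0, 0, 0], [210, 0, 0, 0, 0], [215, 0, 0, 0, 0], [220, 0, 0, 0, 0], [225, 0, 0, 0, 0], [230, 0, 0, 0, 0], [240, 0, 0, 0, 0], [240, 0, 0, 0, 0]]

```text
clock: 9.97
position: [0.4426, -0.1748, 0.0464]
tool_rot: [0.986, 0.169, 0.001, 0.0]
wrist_force: [-1.2, -0.4, 11.0]
grip_width: 0.0072
```

```bash
python3 st.py .442 -.1745 .0435
```

```text
t 9.9667 pos [ 0.4426 -0.1748  0.0464] xyaw 19.41 zax [ 0.002 -0.    -1.   ] F [-1.2 -0.4 11. ] T [-0.1   0.32 -0.07] w 0.0072 j [ 0.439  0.5   -0.192  2.086  0.17   0.567 -1.106]
delta mm tool [-0.5 -0.5  2.9]
```

Call:
move_arm:
  rows:
    - [[240, 0, 0, -1, 0], [240, 0, 0, -2, 0], [240, 0, 0, -2, 0], [250, 0, 0, -2, 0], [255, 0, 0, -2, 0], [255, 0, 0, -2, 0], [255, 0, 0, -2, 0], [255, 0, 0, -2, 0], [255, 0, 0, -2, 0], [255, 0, 0, -2, 0]]

```text
clock: 10.8
position: [0.4418, -0.1746, 0.0479]
tool_rot: [0.986, 0.169, 0.0, -0.0]
wrist_force: [2.3, -1.4, -22.7]
grip_width: 0.0072
```

```bash
python3 st.py .442 -.1745 .0435; python3 look.py scene b1
```

```text
t 10.8 pos [ 0.4418 -0.1746  0.0479] xyaw 19.41 zax [ 0.001  0.    -1.   ] F [  2.3  -1.4 -22.7] T [-0.32 -0.49 -0.08] w 0.0072 j [ 0.44   0.497 -0.193  2.086  0.169  0.572 -1.105]
delta mm tool [ 0.2 -0.1  4.4]
scale 7.0
```

View pics/b1.png

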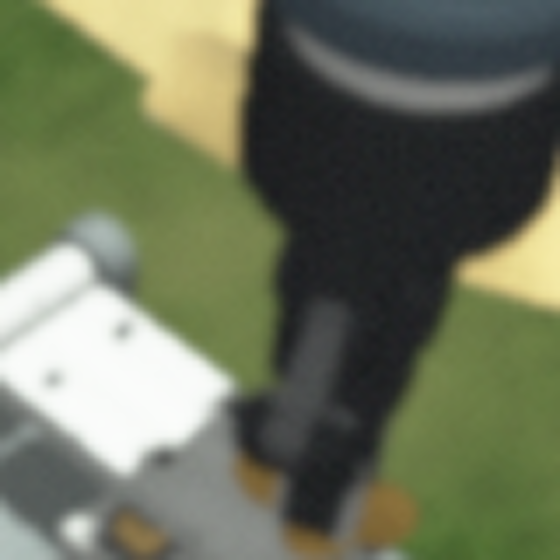

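Call:
move_arm:
  rows:
    - [[255, 0, 0, 1.1, 0], [255, 0, 0, 1.1, 0], [255, 0, 0, 1.0, -0.1], [255, 0, 0, 0.9, -0.2], [255, 0, 0, 0.8, -0.3], [255, 0, 0, 0.7, -0.4], [255, 0, 0, 0.6, -0.5], [255, 0, 0, 0.5, -0.6], [255, 0, 0, 0.4, -0.7], [255, 0, 0, 0.4, -0.7]]
  newtons: 30

```text
clock: 11.68
position: [0.4422, -0.1752, 0.0481]
tool_rot: [0.867, 0.498, 0.001, 0.001]
wrist_force: [0.1, -2.4, -9.5]
grip_width: 0.0063
```

```bash
python3 st.py .442 -.1745 .0435
```

```text
t 11.6833 pos [ 0.4422 -0.1752  0.0481] xyaw 59.69 zax [ 0.002 -0.    -1.   ] F [ 0.1 -2.4 -9.5] T [-0.41 -0.07  0.02] w 0.0063 j [ 0.587  0.517 -0.373  2.077  0.325  0.6   -0.541]
delta mm tool [ 0.5 -0.5  4.6]
```

Call:
move_arm:
  rows:
    - [[255, 0, 0, 0.4, -0.12], [255, 0, 0, 0.3, -0.24], [255, 0, 0, 0.2, -0.36], [255, 0, 0, 0.1, -0.48], [255, 0, 0, 0, -0.6], [255, 0, 0, -0.1, -0.72], [255, 0, 0, -0.3, -0.84], [255, 0, 0, -0.4, -0.96], [255, 0, 0, -0.5, -1.08], [255, 0, 0, -0.6, -1.18]]

```text
clock: 12.52
position: [0.4426, -0.1758, 0.0492]
tool_rot: [0.443, 0.896, -0.0, 0.001]
wrist_force: [0.5, -0.5, -10.4]
grip_width: 0.0063
```

```bash
python3 st.py .442 -.1745 .0435;python3 look.py scene b2
```

```text
t 12.5167 pos [ 0.4426 -0.1758  0.0492] xyaw 127.4 zax [ 0.002 -0.001 -1.   ] F [  0.5  -0.5 -10.4] T [-0.17 -0.24 -0.05] w 0.0063 j [ 0.816  0.582 -0.664  2.064  0.57   0.679  0.428]
delta mm tool [1.4 0.3 5.7]
scale 7.0
```

View pics/b2.png

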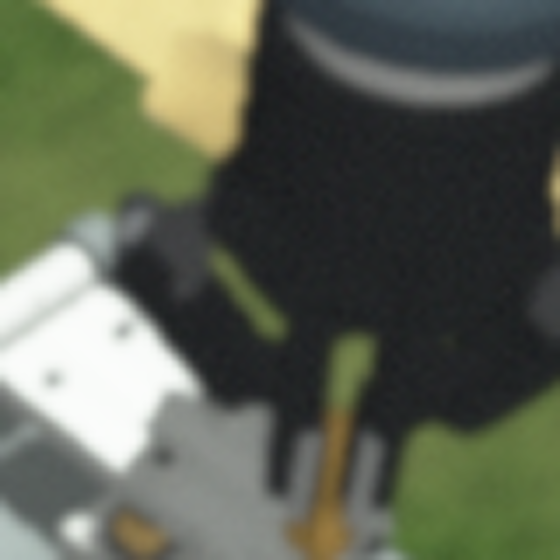

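Call:
move_arm:
  rows:
    - [[255, 0, 0, 0.5, 0], [255, 0, 0, 0.5, 0], [255, 0.2, -0.2, 0.5, 0], [255, 0.4, -0.5, 0.5, 0], [255, 0.6, -0.8, 0.5, 0], [255, 0.8, -1.0, 0.5, 0], [255, 1.0, -1.2, 0.5, 0], [255, 1.0, -1.2, 0.5, 0], [255, 1.0, -1.2, 0.5, 0], [255, 1.0, -1.2, 0.5, 0]]

```text
clock: 13.4
position: [0.4419, -0.1759, 0.049]
tool_rot: [0.441, 0.898, 0.0, 0.002]
wrist_force: [3.0, -1.0, -3.8]
grip_width: 0.0069
```

```bash
python3 st.py .4426 -.1758 .0492
```

```text
t 13.4 pos [ 0.4419 -0.1759  0.049 ] xyaw 127.67 zax [ 0.004 -0.001 -1.   ] F [ 3.  -1.  -3.8] T [-0.22 -0.93 -0.03] w 0.0069 j [ 0.818  0.581 -0.665  2.067  0.573  0.676  0.431]
delta mm tool [-0.3  0.7 -0.2]
```

Call:
move_arm:
  rows:
    - [[255, 0.3, -0.4, 0, 0], [255, 0.6, -0.8, 0, 0], [255, 1.0, -1.2, 0, 0], [255, 1.3, -1.5, 0, 0], [255, 1.6, -1.9, 0, 0], [255, 1.6, -1.9, 0, 0], [255, 1.6, -1.9, 0, 0], [255, 1.6, -1.9, 0, 0], [255, 1.6, -1.9, 0, 0], [255, 1.6, -1.9, 0, 0]]

```text
clock: 14.23
position: [0.441, -0.176, 0.0492]
tool_rot: [0.441, 0.898, 0.001, 0.003]
wrist_force: [7.0, -1.7, -8.1]
grip_width: 0.0066
```

```bash
python3 st.py .4426 -.1758 .0492
```

```text
t 14.2333 pos [ 0.441  -0.176   0.0492] xyaw 127.67 zax [ 0.007 -0.001 -1.   ] F [ 7.  -1.7 -8.1] T [-0.32 -1.8  -0.02] w 0.0066 j [ 0.821  0.578 -0.665  2.071  0.573  0.671  0.432]
delta mm tool [-0.8  1.4 -0. ]
```

Call:
move_arm:
  rows:
    - [[255, -0.5, 0.7, 0.2, 0], [255, -0.9, 1.3, 0.2, 0], [255, -0.9, 1.3, 0.2, -0.12], [255, -0.9, 1.3, 0.1, -0.24], [255, -0.9, 1.3, 0, -0.36], [255, -0.9, 1.3, -0.1, -0.48], [255, -0.9, 1.3, -0.2, -0.6], [255, -0.9, 1.3, -0.3, -0.72], [255, -0.9, 1.3, -0.4, -0.84], [255, -0.9, 1.3, -0.5, -0.95]]

```text
clock: 15.07
position: [0.4425, -0.1758, 0.0498]
tool_rot: [-0.021, 1.0, -0.001, 0.003]
wrist_force: [2.5, 0.0, -2.3]
grip_width: 0.0066
```

```bash
python3 st.py .4426 -.1758 .0492
```

```text
t 15.0667 pos [ 0.4425 -0.1758  0.0498] xyaw -177.55 zax [ 0.007 -0.001 -1.   ] F [ 2.5  0.  -2.3] T [ 0.02 -0.66 -0.04] w 0.0066 j [ 0.979  0.664 -0.884  2.06   0.755  0.769  1.235]
delta mm tool [-0.1 -0.   0.6]
```

Call:
move_arm:
  rows:
    - [[255, 0.4, 0, 0, 0], [255, 0.8, 0.1, 0, 0], [255, 1.2, 0.1, 0, 0], [255, 1.6, 0.1, 0, 0], [255, 2, 0.2, 0, 0], [255, 2.2, 0.2, 0, 0], [255, 2.2, 0.2, 0, 0], [255, 2.2, 0.2, 0, 0], [255, 2.2, 0.2, 0, 0], [255, 2.2, 0.2, 0, 0]]

```text
clock: 15.9
position: [0.4412, -0.1756, 0.05]
tool_rot: [-0.021, 1.0, -0.001, 0.004]
wrist_force: [5.3, -0.2, -5.4]
grip_width: 0.0067
```

```bash
python3 st.py .4426 -.1758 .0498
```

```text
t 15.9 pos [ 0.4412 -0.1756  0.05  ] xyaw -177.63 zax [ 0.008 -0.001 -1.   ] F [ 5.3 -0.2 -5.4] T [-0.   -1.55  0.03] w 0.0067 j [ 0.981  0.661 -0.884  2.064  0.755  0.764  1.234]
delta mm tool [-1.4 -0.2  0.2]
```

Call:
move_arm:
  rows:
    - [[255, 0.6, 0, 0, 0], [255, 1.2, 0.1, 0, 0], [255, 1.8, 0.1, 0, 0], [255, 2.4, 0.1, 0, 0], [255, 3, 0.2, 0, 0], [255, 3, 0.2, 0, 0], [255, 3, 0.2, 0, 0], [255, 3, 0.2, 0, 0], [255, 3, 0.2, 0, 0], [255, 3, 0.2, 0, 0]]
  newtons: 20

```text
clock: 16.73
position: [0.4385, -0.1755, 0.05]
tool_rot: [-0.02, 1.0, -0.001, 0.004]
wrist_force: [5.6, -0.4, -5.5]
grip_width: 0.0063
```

```bash
python3 st.py .4426 -.1758 .0498
```

```text
t 16.7333 pos [ 0.4385 -0.1755  0.05  ] xyaw -177.66 zax [ 0.009 -0.001 -1.   ] F [ 5.6 -0.4 -5.5] T [ 0.04 -1.37  0.03] w 0.0063 j [ 0.984  0.658 -0.885  2.071  0.756  0.76   1.233]
delta mm tool [-4.1 -0.5  0.3]
```

```bash
python3 look.py scene b3
```

```text
scale 7.0
```

View pics/b3.png

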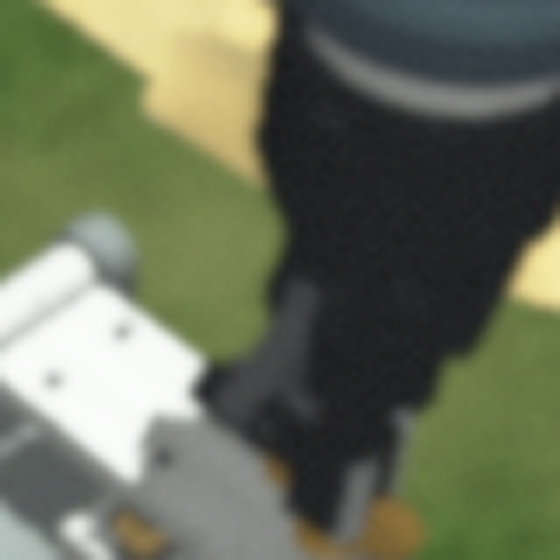

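Call:
move_arm:
  rows:
    - [[255, 0.8, 0, 0.1, 0], [255, 1.6, 0.1, 0.2, 0], [255, 2.4, 0.2, 0.3, 0], [255, 3.2, 0.3, 0.4, 0], [255, 4, 0.4, 0.5, 0], [255, 4.8, 0.4, 0.6, 0], [255, 5.6, 0.5, 0.8, 0], [255, 6, 0.5, 0.9, 0], [255, 6, 0.5, 0.9, 0], [255, 6, 0.5, 0.9, 0]]

```text
clock: 17.62
position: [0.434, -0.1753, 0.0497]
tool_rot: [-0.02, 1.0, -0.001, 0.006]
wrist_force: [5.6, -0.7, -2.6]
grip_width: 0.0067
```

```bash
python3 st.py .4426 -.1758 .0498; python3 look.py scene b4
```

```text
t 17.6167 pos [ 0.434  -0.1753  0.0497] xyaw -177.69 zax [ 0.012 -0.002 -1.   ] F [ 5.6 -0.7 -2.6] T [-0.06 -1.69  0.11] w 0.0067 j [ 0.991  0.652 -0.886  2.084  0.758  0.75   1.231]
delta mm tool [-8.6 -0.9 -0. ]
scale 7.0
```

View pics/b4.png

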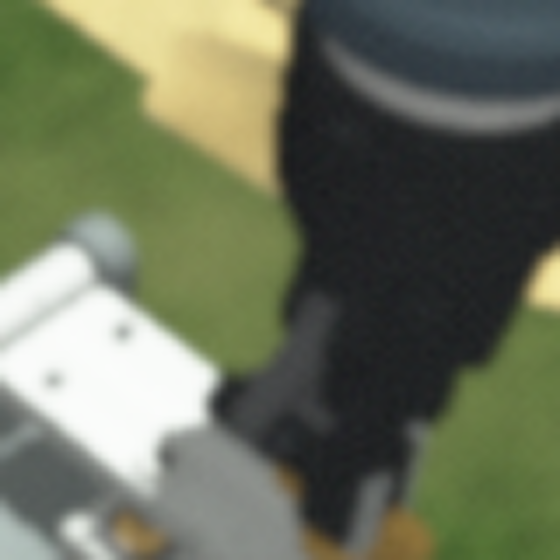

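Call:
move_arm:
  rows:
    - [[255, 2, 0.2, 0.3, 0], [255, 4, 0.3, 0.7, 0], [255, 6, 0.5, 1.2, 0], [255, 8, 0.7, 1.7, 0], [255, 10, 0.9, 2.3, 0], [255, 12, 1, 2.9, 0], [255, 14, 1.2, 3.6, 0], [255, 14, 1.2, 3.6, 0], [255, 14, 1.2, 3.6, 0], [255, 14, 1.2, 3.6, 0]]

```text
clock: 18.5
position: [0.4222, -0.175, 0.0473]
tool_rot: [-0.02, 1.0, -0.002, 0.008]
wrist_force: [3.8, -0.4, 8.1]
grip_width: 0.0067
```

```bash
python3 st.py .4426 -.1758 .0498; python3 look.py scene b5 365 165 445 245
```

```text
t 18.5 pos [ 0.4222 -0.175   0.0473] xyaw -177.71 zax [ 0.015 -0.003 -1.   ] F [ 3.8 -0.4  8.1] T [-0.12 -1.25  0.03] w 0.0067 j [ 1.004  0.639 -0.884  2.114  0.767  0.727  1.223]
delta mm tool [-20.4  -1.6  -2.2]
scale 7.0
```

View pics/b5.png

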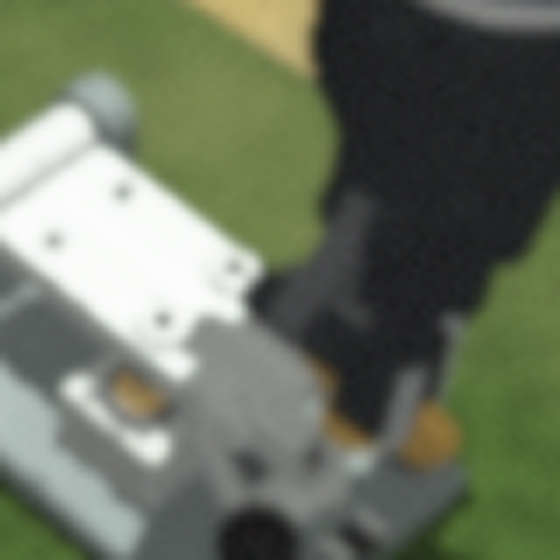

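Call:
move_arm:
  rows:
    - [[255, 2, 0.2, 0, 0], [255, 4, 0.3, 0.4, 0], [255, 6, 0.5, 0.8, 0], [255, 8, 0.7, 1.4, 0], [255, 10, 0.9, 2.1, 0], [255, 12, 1, 3, 0], [255, 14, 1.2, 4, 0], [255, 15, 1.3, 4.5, 0], [255, 15, 1.3, 4.5, 0], [255, 15, 1.3, 4.5, 0]]

```text
clock: 19.38
position: [0.4075, -0.1745, 0.0428]
tool_rot: [-0.02, 1.0, -0.002, 0.008]
wrist_force: [5.3, -0.6, -0.8]
grip_width: 0.0065
```

```bash
python3 st.py .4426 -.1758 .0498; python3 look.py scene b6 365 165 445 245
```

```text
t 19.3833 pos [ 0.4075 -0.1745  0.0428] xyaw -177.73 zax [ 0.016 -0.004 -1.   ] F [ 5.3 -0.6 -0.8] T [-0.19 -1.16  0.06] w 0.0065 j [ 1.016  0.628 -0.879  2.149  0.779  0.7    1.214]
delta mm tool [-35.1  -2.7  -6.5]
scale 7.0
```

View pics/b6.png

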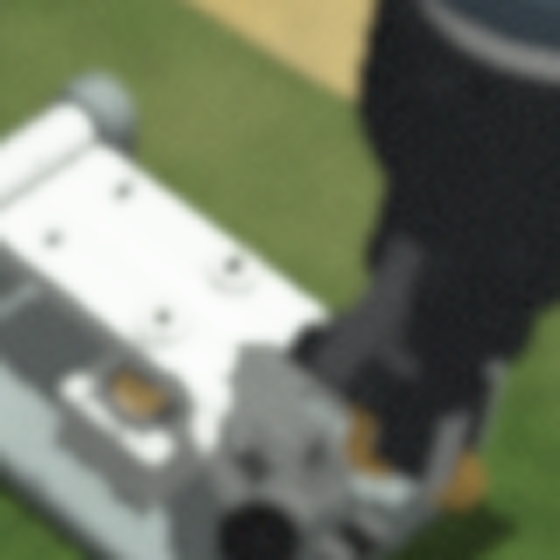

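Call:
move_arm:
  rows:
    - [[245, 0, 0, 0, 0], [235, 0, 0, 0, 0], [225, 0, 0, 0, 0], [215, 0, 0, 0, 0], [200, 0, 0, 0, 0], [185, 0, 0, 0, 0], [175, 0, 0, 0, 0], [170, 0, 0, 0, 0], [170, 0, 0, 0, 0], [170, 0, 0, -15, 0]]

```text
clock: 20.27
position: [0.4056, -0.1739, 0.0563]
tool_rot: [-0.02, 1.0, -0.001, 0.006]
wrist_force: [-0.9, 0.0, -0.1]
grip_width: 0.0285
```

```bash
python3 st.py .4426 -.1758 .0498; python3 look.py scene b7 365 165 445 245
```

```text
t 20.2667 pos [ 0.4056 -0.1739  0.0563] xyaw -177.72 zax [ 0.012 -0.002 -1.   ] F [-0.9  0.  -0.1] T [0.   0.06 0.05] w 0.0285 j [ 1.041  0.606 -0.909  2.145  0.742  0.726  1.245]
delta mm tool [-36.8  -3.4   7. ]
scale 7.0
```

View pics/b7.png

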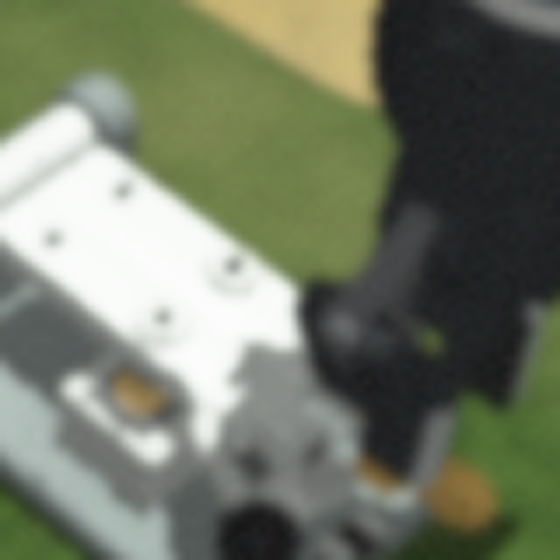

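Call:
move_arm:
  rows:
    - [[170, 0, 0, -20, 0], [170, 0, 0, -40, 0], [170, 0, 0, -60, 0], [150, 0, 0, -60, 0.12], [140, 0, 0, -60, 0.24], [135, 0, 0, -60, 0.36], [135, 0, 0, -60, 0.48], [135, 0, 0, -60, 0.6], [135, 0, 0, -60, 0.65], [135, 0, 0, -60, 0.65]]

```text
clock: 21.15
position: [0.4067, -0.1741, 0.1193]
tool_rot: [0.301, 0.954, 0.0, 0.008]
wrist_force: [0.5, 0.1, -0.2]
grip_width: 0.0402
```

```bash
python3 st.py .4205 -.1247 .0755; python3 look.py scene c1 345 165 445 265
```

```text
t 21.15 pos [ 0.4067 -0.1741  0.1193] xyaw 144.97 zax [ 0.016 -0.005 -1.   ] F [ 0.5  0.1 -0.2] T [ 0.03  0.02 -0.03] w 0.0402 j [ 1.036  0.44  -0.878  2.111  0.486  0.782  0.815]
delta mm tool [17.8 48.1 43.8]
scale 6.0
```

View pics/c1.png

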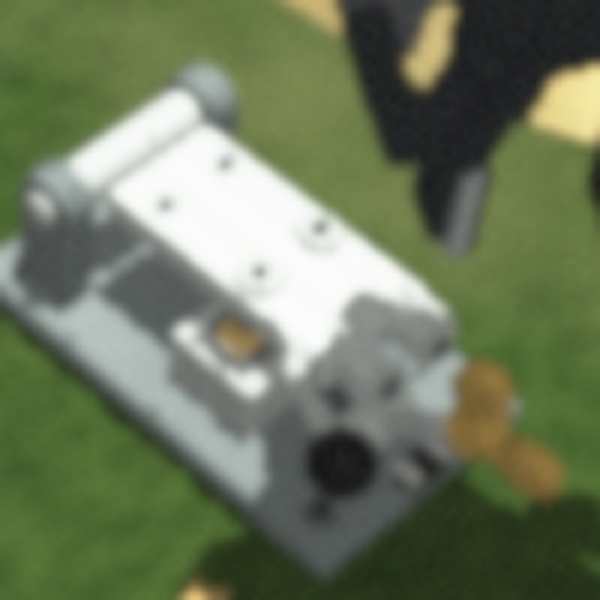

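Call:
move_arm:
  rows:
    - [[135, 9, 24, 0, 0], [135, 17.8, 48, 15, 0], [135, 17.8, 48, 30, 0], [135, 17.8, 48, 42, 0], [135, 17.8, 48, 55, 0], [135, 17.8, 48, 65, 0], [135, 17.8, 48, 75, 0], [135, 17.8, 48, 75, 0], [135, 17.8, 48, 75, 0], [135, 17.8, 48, 75, 0]]

```text
clock: 22.03
position: [0.4211, -0.1249, 0.0446]
tool_rot: [0.299, 0.954, 0.0, 0.009]
wrist_force: [-0.1, 0.5, 0.6]
grip_width: 0.0399
```

```bash
python3 st.py .4205 -.125 .0275; python3 look.py scene c2 345 165 445 265
```

```text
t 22.0333 pos [ 0.4211 -0.1249  0.0446] xyaw 145.16 zax [ 0.017 -0.005 -1.   ] F [-0.1  0.5  0.6] T [ 0.04 -0.03 -0.02] w 0.0399 j [ 0.802  0.564 -0.749  2.164  0.665  0.635  0.542]
delta mm tool [ 0.7 -0.5 17.1]
scale 6.0
```

View pics/c2.png

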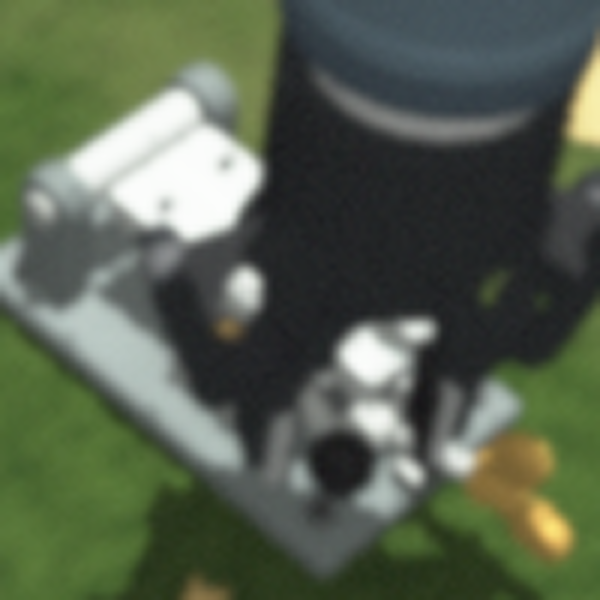

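Call:
move_arm:
  rows:
    - [[135, 0.5, -0.3, 6, 0], [135, 0.5, -0.3, 12, 0], [135, 0.5, -0.3, 16, 0], [145, 0.5, -0.3, 16, 0], [160, 0.5, -0.3, 16, 0], [170, 0.5, -0.3, 16, 0], [180, 0.5, -0.3, 16, 0], [190, 0.5, -0.3, 16, 0], [200, 0.5, -0.3, 16, 0], [210, 0.5, -0.3, 16, 0]]
  newtons: 25

```text
clock: 22.92
position: [0.4213, -0.1247, 0.029]
tool_rot: [0.299, 0.954, 0.001, 0.009]
wrist_force: [1.4, 1.2, 0.2]
grip_width: 0.02
```

```bash
python3 st.py .4205 -.125 .0275; python3 look.py scene c3 345 165 445 265
```

```text
t 22.9167 pos [ 0.4213 -0.1247  0.029 ] xyaw 145.17 zax [ 0.018 -0.004 -1.   ] F [1.4 1.2 0.2] T [ 0.25 -0.09 -0.  ] w 0.02 j [ 0.774  0.591 -0.716  2.171  0.704  0.603  0.508]
delta mm tool [ 0.5 -0.7  1.4]
scale 6.0
```

View pics/c3.png

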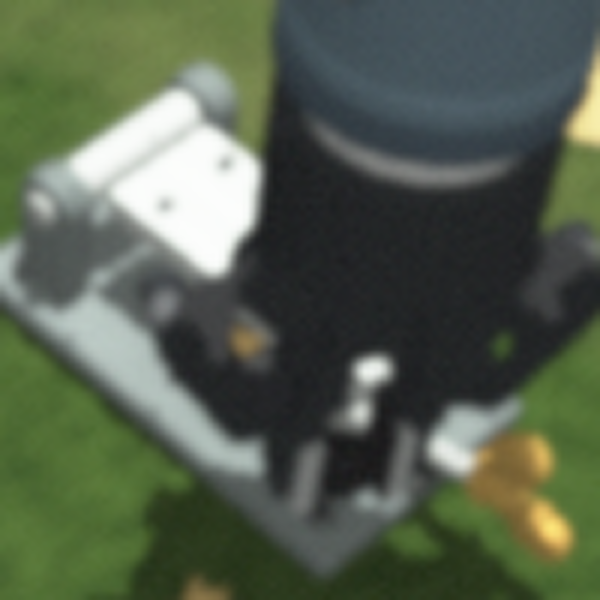

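```bash
cat > arc.py <<'E'
from st import *
th0=float(sys.argv[1]);y=np.radians(float(sys.argv[3]) if len(sys.argv)>3 else -2.5)
f=lambda t:np.array([-140*np.cos(t)+10*np.sin(t),140*np.sin(t)+10*np.cos(t)])
for t in [float(a) for a in sys.argv[2].split(',')]:
    d=f(t)-f(th0); w=np.array([d[0]*np.cos(y),d[0]*np.sin(y),d[1]])
    print(t,np.round(M.T@w,1))
E
python3 arc.py 0.01 .05,.1,.15,.2,.25,.3,.35,.4
```

```text
0.05 [-0.6  0.3 -5.6]
0.1 [ -1.6   0.9 -12.5]
0.15 [ -2.8   1.7 -19.4]
0.2 [ -4.4   2.7 -26.1]
0.25 [ -6.2   3.8 -32.8]
0.3 [ -8.4   5.1 -39.4]
0.35 [-10.8   6.6 -45.8]
0.4 [-13.4   8.3 -52.1]
```

First a short lift to prove the grip.

Call:
move_arm:
  rows:
    - [[255, 0, 0, 0, 0], [255, 0, 0, 0, 0], [255, -0.2, 0.1, -1.5, 0], [255, -0.3, 0.2, -3, 0], [255, -0.6, 0.3, -5.6, 0], [255, -1.1, 0.6, -9, 0], [255, -1.6, 0.9, -12.5, 0], [255, -2.2, 1.3, -16, 0], [255, -2.8, 1.7, -19.4, 0], [255, -2.8, 1.7, -19.4, 0]]
  newtons: 30

```text
clock: 23.8
position: [0.4243, -0.1249, 0.049]
tool_rot: [0.299, 0.954, 0.0, 0.009]
wrist_force: [1.1, 1.4, -1.7]
grip_width: 0.0196
```

```bash
python3 st.py .4205 -.125 .0275; python3 look.py scene c4 345 165 445 265;python3 arc.py 0.15 .2,.25,.3,.35,.4,.45,.5,.55,.6
```

```text
t 23.8 pos [ 0.4243 -0.1249  0.049 ] xyaw 145.16 zax [ 0.018 -0.005 -1.   ] F [ 1.1  1.4 -1.7] T [ 0.33 -0.11 -0.03] w 0.0196 j [ 0.806  0.56  -0.757  2.156  0.655  0.645  0.55 ]
delta mm tool [ 3.5 -2.4 21.4]
scale 6.0
0.2 [-1.6  1.  -6.8]
0.25 [ -3.4   2.1 -13.4]
0.3 [ -5.5   3.4 -20. ]
0.35 [ -7.9   4.9 -26.4]
0.4 [-10.6   6.6 -32.7]
0.45 [-13.5   8.4 -38.8]
0.5 [-16.7  10.4 -44.7]
0.55 [-20.1  12.5 -50.5]
0.6 [-23.8  14.8 -56. ]
```

View pics/c4.png

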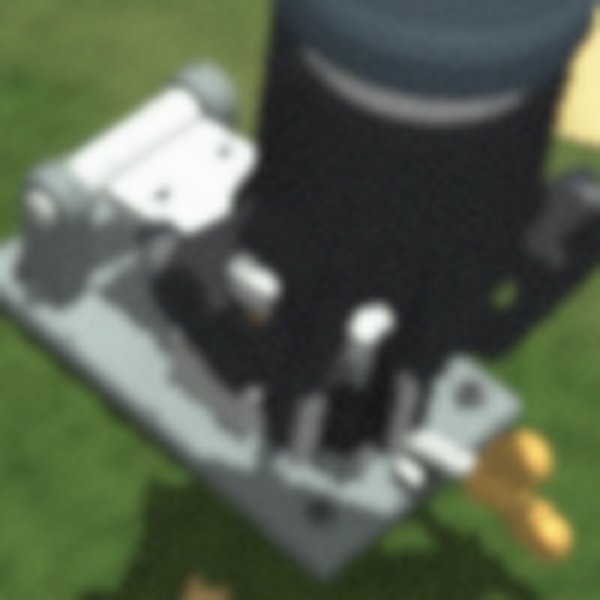

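Call:
move_arm:
  rows:
    - [[255, -1.6, 1, -6.8, 0], [255, -3.4, 2.1, -13.4, 0], [255, -5.5, 3.4, -20, 0], [255, -7.9, 4.9, -26.4, 0], [255, -10.6, 6.6, -32.7, 0], [255, -13.5, 8.4, -38.8, 0], [255, -16.7, 10.4, -44.7, 0], [255, -20.1, 12.5, -50.5, 0], [255, -23.8, 14.8, -56, 0], [255, -23.8, 14.8, -56, 0]]

```text
clock: 24.68
position: [0.4513, -0.1267, 0.1061]
tool_rot: [0.3, 0.954, -0.0, 0.009]
wrist_force: [-3.0, -4.0, -0.2]
grip_width: 0.0197
```

```bash
python3 st.py; python3 look.py scene c5 345 145 445 245;python3 arc.py 0.6 .65,.7,.75,.8,.85,.9,.95,1.0,1.05
```

```text
t 24.6833 pos [ 0.4513 -0.1267  0.1061] xyaw 145.12 zax [ 0.017 -0.006 -1.   ] F [-3.  -4.  -0.2] T [-0.57  0.71 -0.03] w 0.0197 j [ 0.86   0.503 -0.844  2.061  0.539  0.788  0.652]
scale 6.0
0.65 [-3.9  2.4 -5.3]
0.7 [ -8.    5.  -10.4]
0.75 [-12.3   7.7 -15.2]
0.8 [-16.8  10.6 -19.8]
0.85 [-21.5  13.5 -24. ]
0.9 [-26.4  16.6 -28.1]
0.95 [-31.5  19.8 -31.8]
1.0 [-36.6  23.  -35.2]
1.05 [-42.   26.4 -38.3]
```

View pics/c5.png

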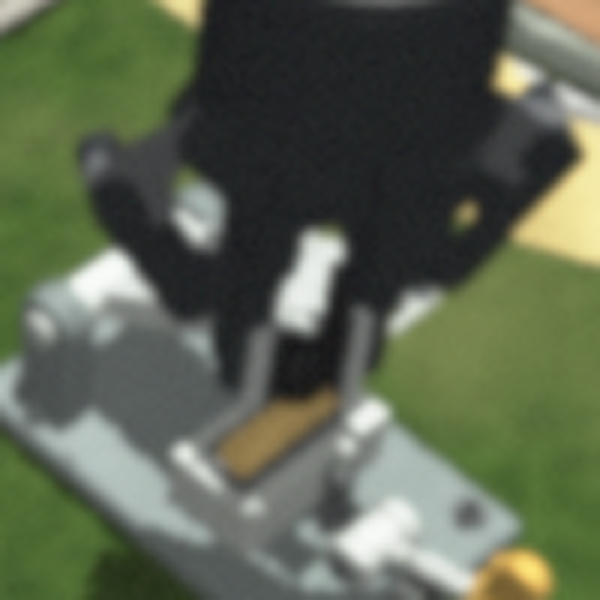

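Call:
move_arm:
  rows:
    - [[255, -3.9, 2.2, -5.3, 0], [255, -8, 4.6, -10.4, 0], [255, -12.3, 7.3, -15.2, 0], [255, -16.8, 10.2, -19.8, 0], [255, -21.5, 13.1, -24, 0], [255, -26.4, 16.2, -28.1, 0], [255, -31.5, 19.4, -31.8, 0], [255, -36.6, 22.6, -35.2, 0], [255, -42, 26, -38.3, 0], [255, -42, 26, -38.3, 0]]

```text
clock: 25.57
position: [0.5016, -0.1308, 0.1459]
tool_rot: [0.3, 0.954, -0.001, 0.01]
wrist_force: [-2.2, -6.7, 2.1]
grip_width: 0.0194
```

```bash
python3 st.py; python3 arc.py 1.05 1.1,1.15,1.2,1.25,1.3,1.35,1.4,1.45,1.5
```

```text
t 25.5667 pos [ 0.5016 -0.1308  0.1459] xyaw 145.07 zax [ 0.019 -0.008 -1.   ] F [-2.2 -6.7  2.1] T [-1.34  0.44  0.15] w 0.0194 j [ 0.835  0.518 -0.861  1.914  0.503  0.915  0.69 ]
1.1 [-5.5  3.4 -2.8]
1.15 [-11.    7.   -5.2]
1.2 [-16.7  10.5  -7.3]
1.25 [-22.4  14.2  -9.1]
1.3 [-28.2  17.8 -10.5]
1.35 [-34.1  21.5 -11.6]
1.4 [-40.   25.3 -12.3]
1.45 [-45.9  29.  -12.7]
1.5 [-51.8  32.8 -12.8]
```

Call:
move_arm:
  rows:
    - [[255, -6, 2.6, -2.8, 0], [255, -11.9, 5.8, -5.2, 0], [255, -17.6, 9.3, -7.3, 0], [255, -23.3, 13, -9.1, 0], [255, -29.1, 16.6, -10.5, 0], [255, -35, 20.3, -11.6, 0], [255, -41, 24, -12.3, 0], [255, -47, 27.5, -12.7, 0], [255, -53, 31.2, -12.8, 0], [255, -53, 31.2, -12.8, 0]]

```text
clock: 26.4
position: [0.5645, -0.1363, 0.16]
tool_rot: [0.3, 0.954, -0.001, 0.011]
wrist_force: [-1.4, -6.0, 2.0]
grip_width: 0.0199
```

```bash
python3 st.py; python3 arc.py 1.5 1.55,1.6,1.65,1.7,1.75,1.8,1.85,1.88; python3 look.py scene c6 335 115 455 235
```

```text
t 26.4 pos [ 0.5645 -0.1363  0.16  ] xyaw 145.03 zax [ 0.021 -0.008 -1.   ] F [-1.4 -6.   2. ] T [-1.09  0.32 -0.09] w 0.0199 j [ 0.76   0.595 -0.834  1.749  0.522  1.01   0.693]
1.55 [-5.9  3.8  0.3]
1.6 [-11.8   7.5   1. ]
1.65 [-17.7  11.2   2. ]
1.7 [-23.5  15.    3.4]
1.75 [-29.2  18.6   5.1]
1.8 [-34.8  22.2   7.2]
1.85 [-40.4  25.8   9.5]
1.88 [-43.7  27.9  11.1]
scale 5.0
```

View pics/c6.png

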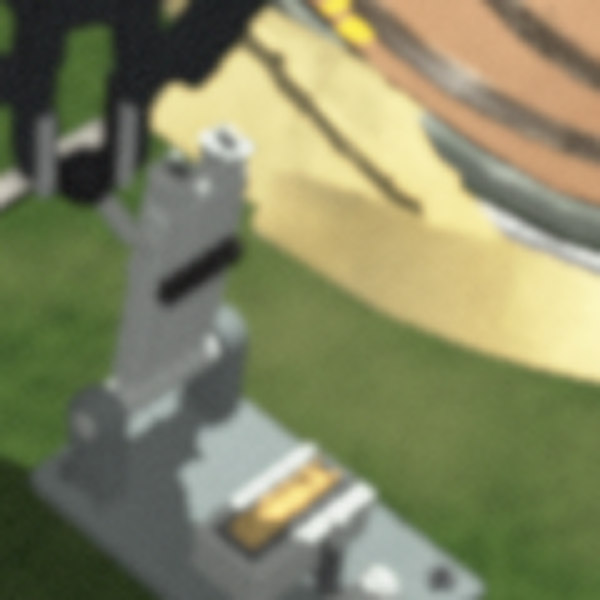

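Call:
move_arm:
  rows:
    - [[255, -6.5, 3, 0.3, 0], [255, -12.6, 6.5, 1, 0], [255, -18.6, 10, 2, 0], [255, -24.4, 13.8, 3.4, 0], [255, -30.1, 17.4, 5.1, 0], [255, -35.7, 21, 7.2, 0], [255, -41.3, 24.5, 9.5, 0], [255, -41.3, 24.5, 9.5, 0], [255, -41.3, 24.5, 9.5, 0], [255, -41.3, 24.5, 9.5, 0]]

```text
clock: 27.28
position: [0.612, -0.1389, 0.1514]
tool_rot: [0.3, 0.954, -0.001, 0.011]
wrist_force: [0.6, 0.1, 0.1]
grip_width: -0.0002
```

```bash
python3 st.py; python3 arc.py 1.84 1.87,1.9; python3 look.py scene c7 335 115 455 235
```

```text
t 27.2833 pos [ 0.612  -0.1389  0.1514] xyaw 145.1 zax [ 0.02  -0.007 -1.   ] F [0.6 0.1 0.1] T [ 0.01  0.   -0.02] w -0.0002 j [ 0.693  0.676 -0.803  1.63   0.553  1.053  0.689]
1.87 [-3.3  2.1  1.5]
1.9 [-6.6  4.2  3.2]
scale 5.0
```

View pics/c7.png

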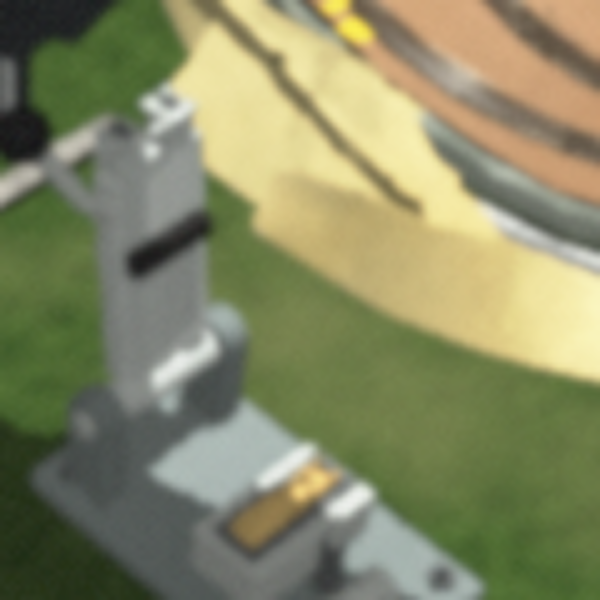

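```bash
python3 look.py scene c8 315 95 475 255; python3 look.py top c9 300 180 380 290; python3 st.py
python3 - <<'E'
from h import *
d=np.load('fc8.npz')['d'];K,c,M=cal('scene')
v,u=np.mgrid[0:400,0:640]
X=np.stack([(u-K[0,2])/K[0,0]*d,(v-K[1,2])/K[1,1]*d,d],-1)@M.T+c
for t in(1.5,1.6,1.7,1.8,1.9):
    x=-140*np.cos(t)+10*np.sin(t);z=140*np.sin(t)+10*np.cos(t)
    y=np.radians(-3.5);o=np.array([.4975,-.1777])
    j=np.array([60+x,50])/1000
    w=[o[0]+j[0]*np.cos(y)-j[1]*np.sin(y),o[1]+j[0]*np.sin(y)+j[1]*np.cos(y),.06+z/1000]
    print(t,np.round(w,4),proj('scene',w))
for uv in((338,141),(339,140),(340,142),(337,143)): print(uv,X[uv[1],uv[0]])
E
```

```text
scale 3.0
scale 5.0
t 27.4333 pos [ 0.6119 -0.1396  0.1516] xyaw 145.05 zax [ 0.02  -0.008 -1.   ] F [ 0.4  0.2 -0.3] T [ 0.01 -0.05 -0.03] w 0.0001 j [ 0.694  0.676 -0.802  1.63   0.553  1.053  0.689]
1.5 [ 0.5605 -0.1315  0.2004] [349.28371698 148.70339897]
1.6 [ 0.5745 -0.1323  0.1996] [343.8914243  144.90453496]
1.7 [ 0.5883 -0.1332  0.1975] [338.65330321 141.82042381]
1.8 [ 0.6019 -0.134   0.1941] [333.63453493 139.46896344]
1.9 [ 0.6151 -0.1348  0.1892] [328.89255713 137.85453538]
(338, 141) [ 0.58236737 -0.12558598  0.20785068]
(339, 140) [ 0.58315155 -0.12879842  0.20767229]
(340, 142) [ 0.579399   -0.12754012  0.2062178 ]
(337, 143) [ 0.58311942 -0.1239134   0.20382785]
```

View pics/c8.png

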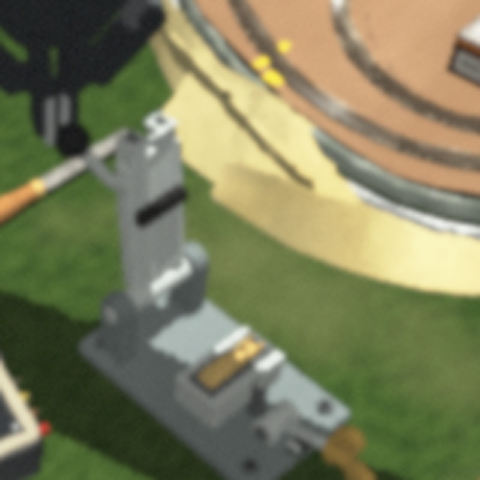

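Call:
move_arm:
  rows:
    - [[255, -3, 2, 0, 0], [255, -6, 4, 0, 0], [255, -9, 6, 0, 0], [255, -12, 8, 0, 0], [255, -15, 10, 0, 0], [255, -18, 12.5, 0, 0], [255, -21, 15, 0, 0], [255, -24, 17, 0, 0], [255, -28, 20, 0, 0], [255, -28, 20, 0, 0]]

```text
clock: 28.27
position: [0.6472, -0.139, 0.1523]
tool_rot: [0.3, 0.954, -0.001, 0.011]
wrist_force: [0.5, 0.4, 0.2]
grip_width: 0.0002
```

```bash
python3 st.py; python3 look.py scene d1 315 95 475 255
```

```text
t 28.2667 pos [ 0.6472 -0.139   0.1523] xyaw 145.06 zax [ 0.021 -0.008 -1.   ] F [0.5 0.4 0.2] T [-0.    0.06  0.07] w 0.0002 j [ 0.646  0.726 -0.786  1.533  0.565  1.096  0.694]
scale 3.0
```

View pics/d1.png

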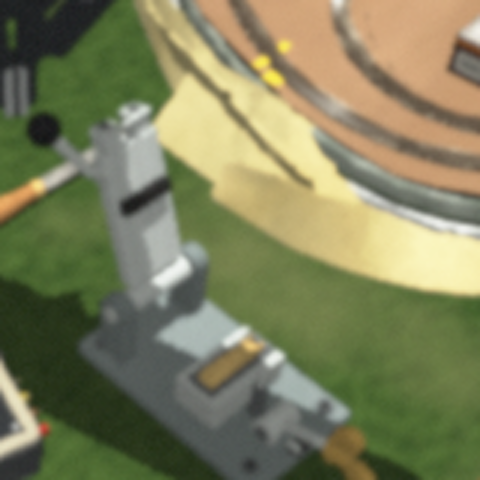

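Call:
move_arm:
  rows:
    - [[255, -5, 3, -20, 0], [255, -5, 3, -40, 0], [255, -5, 3, -60, 0], [255, -5, 3, -80, 0], [255, -5, 3, -100, 0], [255, -5, 3, -100, 0], [255, -5, 3, -100, 0], [255, -5, 3, -100, 0], [255, -5, 3, -100, 0], [255, -5, 3, -100, 0]]

```text
clock: 29.15
position: [0.6498, -0.1387, 0.2511]
tool_rot: [0.3, 0.954, -0.001, 0.01]
wrist_force: [-0.2, 0.1, -0.4]
grip_width: -0.0002
```

```bash
python3 st.py; python3 look.py scene d2 285 85 485 285;  python3 look.py top d3 200 120 420 300
```

```text
t 29.15 pos [ 0.6498 -0.1387  0.2511] xyaw 145.06 zax [ 0.018 -0.008 -1.   ] F [-0.2  0.1 -0.4] T [-0.05 -0.01 -0.06] w -0.0002 j [ 0.662  0.641 -0.832  1.425  0.491  1.269  0.753]
scale 3.0
scale 3.0
```

View pics/d2.png

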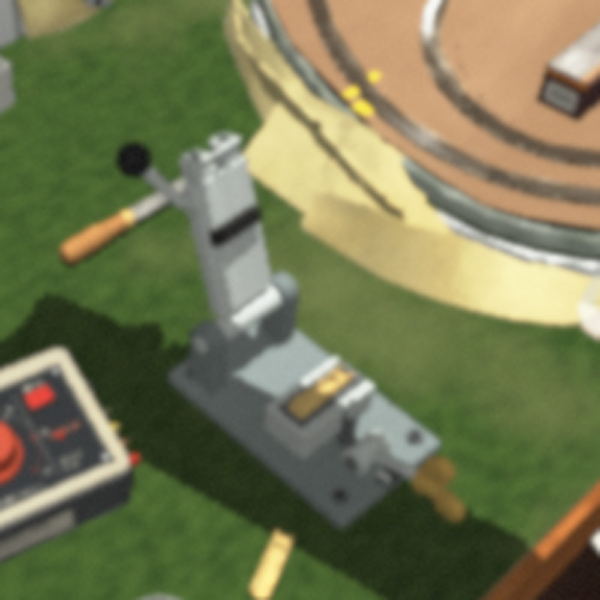

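View pics/d3.png

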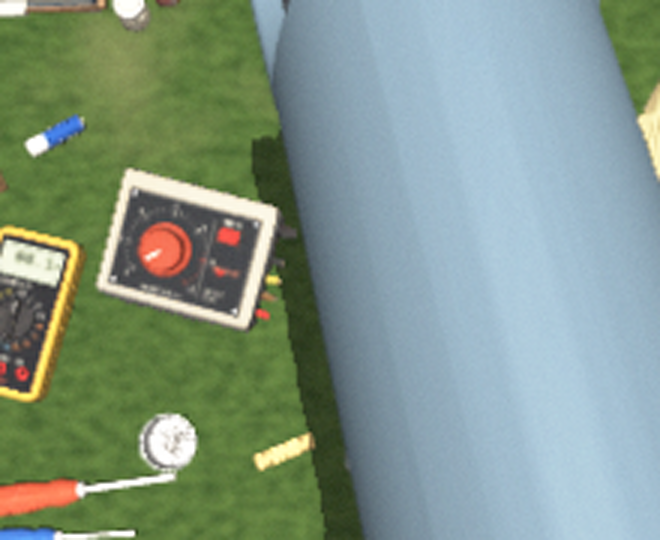

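Run:
```python
from workcell import ticket
print(ticket.close_job())
```

```text
the job is handed in; nothing more can be done
None
```

The jig is open for unloading and the job is handed in, at about 29 s of the 72 s allowed.

**What I did**
- **Nut:** I unscrewed the wing nut about 0.45 turn. At 0.30 turn a forward test met rising resistance (7 N after 1.6 mm), which I took as caught. At 0.45 turn it came forward 4 mm with the force flat at about 5.6 N. By the turn count the nut is about 2.7 mm up, so it sits near 67–68 mm, short of the 70.7 mm limit.
- **Bolt:** I drew the eyebolt 35 mm forward, released it and it tipped onto its rest.
- **Leaf:** I swung the leaf back by the ball knob.

**Last checks**
- The knob's pixel position matches the leaf fully back (about 1.9 rad), and it stayed there after the arm moved clear.
- In the pictures the bolt is on its rest and the bar is in its nest. The file, blank bar and cup look unmoved, though I compared these by eye only.
- The wrist reads about 0 N, with nothing touched.

**What disagreed or went wrong**
- **Tool end point:** the visible finger ends were about 33–37 mm above the reported end point. My first closings missed the nut, so I set the height by depth pictures and touch.
- **First grip on the nut:** it pressed down with 11 N, then pulled up with 23 N before I eased it.
- **Force while tipping:** it read 4–6 N, above the stated 3 N. I put that down to friction in my grip.
- **Knob slip:** the knob slipped from the fingers at about 1.7 rad. The leaf then followed the retreating fingers back to its stop.

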